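# Clear the deburring plate and chuck up the next bit

### The job

Get the station ready for the next job: first wipe every loose brass chip off the grey plate into its red catch tray with the scraper block (never with the fingers), and leave the scraper back on the middle of its blue mat, standing upright along it. Once the plate is clear, open the chuck with its sleeve, lift the bit up and off its forked hook and stand it upright on the middle of the chuck's face, then turn the sleeve clockwise until all three jaws hold the bit firmly, and let go. Leave the other things on the bench alone.

Things in the scene. Friction and masses are not known exactly. Their poses are not given: they have to be found in the camera images.
- chuck: upright fixture chuck bolted to the bench, fixed; 120 mm square blue base. Origin on the bench under the chuck's vertical axis, z up. Round steel sleeve (100 mm in diameter, 32 to 64 mm above the bench) round a 86 mm wide body; the flat top face is 75 mm above the bench
- chuck_face (a point): centre of the chuck's flat top face, 75 mm above the bench, where the bit's foot stands; there is no hole
- sleeve (a joint): angle of the chuck's sleeve: 0 = jaws fully open, grows clockwise seen from above, to 3.2 rad (turn it in several grips). Stiff (0.3 N m), stays where left. Jaw tips stand 24 mm from the axis at 0 and come in 5 mm per rad, all together, so they meet the 28 mm bit at about 2.0 rad; it starts closed further than that, with no bit in it
- knob_a (a point): top of one of the two yellow upright posts by which the sleeve is turned: 18 mm in diameter, 95 mm from the axis, free from 54 mm to 95 mm above the bench (below that is its radial bar)
- knob_b (a point): top of the other yellow post, across from the first on the sleeve
- jaw0: one of three aluminium jaws, 14 mm wide, from 75 to 107 mm above the bench, sliding radially on the chuck's top face, moved by the sleeve; origin on the bench under the chuck's axis (shifts with the jaw's travel)
- jaw1: one of three aluminium jaws, 14 mm wide, from 75 to 107 mm above the bench, sliding radially on the chuck's top face, moved by the sleeve; origin on the bench under the chuck's axis (shifts with the jaw's travel)
- jaw2: one of three aluminium jaws, 14 mm wide, from 75 to 107 mm above the bench, sliding radially on the chuck's top face, moved by the sleeve; origin on the bench under the chuck's axis (shifts with the jaw's travel)
- plate: grey deburring plate with red catch tray, fixed. Origin on the bench under the centre of the plate's flat top: 180 x 180 mm, 35 mm high. Lips (6 mm thick, 15 mm above the top) on its far (+x) and both y sides; at the near side (own x = -90 mm) it drops without lip into the red tray: own x -90 to -171 mm, 184 mm wide, floor 4 mm, rim 26 mm above the bench
- chip0: brass zigzag chip, 38 x 20 mm, 8 mm thick, loose on the plate; origin at the centre of its underside. Two to five chips are there, the others absent
- chip1: brass zigzag chip, 38 x 20 mm, 8 mm thick, loose on the plate; origin at the centre of its underside. Two to five chips are there, the others absent
- chip2: brass zigzag chip, 38 x 20 mm, 8 mm thick, loose on the plate; origin at the centre of its underside. Two to five chips are there, the others absent
- chip3: brass zigzag chip, 38 x 20 mm, 8 mm thick, loose on the plate; origin at the centre of its underside. Two to five chips are there, the others absent
- chip4: brass zigzag chip, 38 x 20 mm, 8 mm thick, loose on the plate; origin at the centre of its underside. Two to five chips are there, the others absent
- scraper: scraper block standing on its mat: yellow foot 120 mm (own x) x 46 mm (own y) x 22 mm high, and on it a wooden grip 60 mm (x) x 22 mm (y) up to 75 mm above its underside; origin at the centre of its underside; 0.2 kg
- mat: blue mat, 180 mm (own x) x 100 mm (own y), 1 mm thin, fixed on the bench, the scraper's place; origin at its centre, the scraper's long side lies along its x
- rack: small stand with a forked hook, fixed. Origin on the bench under the place where the bit hangs. Two steel prongs 34 mm apart run from the post at the back (own +x) to upturned tips at own x = -46 mm; prong tops are 140 mm above the bench, the tips stand 10 mm higher; the post is no taller than the prongs
- bit: tool bit hanging upright in the fork by its red collar: steel shank 28 mm in diameter and 90 mm long, collar 52 mm in diameter (90 to 96 mm above the foot), orange head 26 mm in diameter (96 to 146 mm above the foot); origin at the centre of its foot, z up along it; about 0.35 kg
- seal_cup: red plastic seal cup, a ring 84 mm in diameter, 34 mm high; a bystander, to be left alone; origin at the centre of its underside
- oil_bottle: blue bottle 64 mm in diameter, 170 mm high; a bystander, to be left alone; origin at the centre of its underside
- grease_can: yellow can 72 mm in diameter, 100 mm high; a bystander, to be left alone; origin at the centre of its underside
- flange: dark steel flange, 90 mm in diameter, 40 mm high; a bystander, to be left alone; origin at the centre of its underside
- parts_box: cardboard box 110 x 80 x 50 mm; a bystander, to be left alone; origin at the centre of its underside
There are look-alikes about, which are no part of the job. Leave any black or purple look-alike of the bit alone.

How it is judged:
By the outcome, as a careful person would: the job done as asked, in the order asked, and still so for the second after the job is handed in, with the robot touching nothing.
Of chip0, chip1, chip2, chip3, chip4 only 2 to 5 are there at a start; the rules pass over those that are not, and their reading is None.
At some moment in a run one of scraper may be knocked a few centimetres aside while the robot is not near it.
Once in a run the grip may slacken for a moment while it holds something.
It also fails if it takes over 208 s, if anything falls off the work surface, if the arm or the gripper's body presses on something with over 40 N, if the wrist force passes 120 N, or if a joint passes its speed limit or range.

### The arm

A 6-joint arm with a two-finger parallel gripper is mounted at the origin on the work surface. World frame = base frame: x ahead of the robot, y to its left, z up, the work surface at z = 0. Lengths are in m, angles in rad, forces in N, time in s.
With the tool pointing down it reaches from about 0.425 to 0.95 m from the base axis. Payload 3.5 kg.
Tool frame: the origin (TCP) lies midway between the tips of the shut fingers; the grasp point (between the pads) lies 19 mm behind it; z points along the fingers, y is the line along which they close (so a half turn about z gives the same grasp; the last joint's range is limited). The gripper opens to 85 mm and grips with 20 to 120 N. Pads are 22 mm wide; open, the fingers measure 114 mm over their backs; the gripper's body (76 mm by 85 mm) begins 54 mm behind the grasp point. The pads swing forward as they close: fully open they stand 13 mm farther back than shut.
Start: joints at [-1.359, 0.286, 1.577, -0, 1.279, -0.15], TCP at [0.239, -0.631, 0.201] pointing down, gripper open.
Joint ranges: [-2.77, 2.77], [-0.9, 2.22], [0.21, 2.48], [-1.53, 4.67], [0.24, 2.81], [-2.84, 2.84]. Speed limits (rad/s): [2.79, 2.79, 3.14, 3.14, 3.14, 3.14].

### API

Orientations are given as a unit quaternion [x, y, z, w].
In Python, from plant import ctrl gives the robot as it stands.
- The arm moves only by the tool move_arm, never from a script. Its argument "plan" is a list of rows, each an object of numbers: "x", "y", "z": the shift along the tool's x, y, z in m; "yaw": the turn about the tool's z in rad; "fingers": the closure, from 0 (fully open) to 1 (shut). In form: [{"x": .., "y": .., "z": .., "yaw": .., "fingers": ..}, ...]. A call has 1 to 5 rows; each row is the pose to reach, as a shift and turn from the pose commanded when the call began, along the tool's axes at that moment; what a row does not reach only later rows make up. A row lasts 1/10 s, in which the tool goes at most 50 mm and 8.59 degrees, less where a joint would pass 70% of its speed; a pose out of reach is approached as far as the arm can. A call with a gripper value outside its range is refused whole. The fingers move at their own pace and stop on an object; "force" is the grip in N (left out, the last holds). Time passes only in rows, so rows that repeat a pose let the fingers close. It gives the time, the measured TCP pose, the force, the opening and the grip force at its end, in the units of the state.
- ctrl.get_state(): the state, without advancing time (a new reading comes with each control period).
- ctrl.read_camera(name): name is "side" or "top" or "wrist"; returns the picture (480x640x3 uint8, red, green, blue); there is no depth.
- ctrl.camera_model(name): a dict with "intrinsics" (3x3 intrinsics, pixels), "distortion" ([k1, k2, p1, p2, k3] as OpenCV has them; the pictures are not rectified), "cam_to_world" (4x4, takes a point from camera to world coordinates); the wrist camera has in their place "tool_from_camera" (4x4, takes a point from camera to tool coordinates, whose origin is the TCP and whose axes are the flange's). Camera axes: x right, y up, looking along -z (the intrinsics and any distortion apply to the point x, -y, -z); pixel columns grow to the right and rows downward; lengths in m; the calibration is good to about 2 mm. A picture is of the moment at which its call begins: read the wrist's pose just before it. camera_model takes no time and is no camera call.
- ctrl.sign_off(): hands the job in; it is judged then, once.
The state is a dict: "time": time; "qpos": joint angles; "dq": joint speeds; "joint_efforts": joint torques, N m; "eef_pos": TCP position; "tcp_rot": TCP orientation; "contact_force": force on the tool from outside, world axes, zero at the start; "wrist_torque": the same for the moment, N m; "opening": opening from 0.0 (shut) to 1.0 (fully open); "finger_force": force on a finger pad.
Only numpy, scipy, OpenCV 4.12 (cv2) and the standard library are available. Lean on these libraries where they do the work, as an engineer would, in place of code of your own. Each camera call takes 0.05 s, during which the arm holds its last target. There are 200 camera calls.

## Working session

There is one attempt and no reset: what is moved stays moved. The work goes in short steps, Python scripts to look and compute and a tool call to move; the robot and the scene stay as the last step left them, time stands still between calls to the robot, and variables do not carry over. Pictures are saved under pics/ and viewed, at most 14 in all, crops included, and the job is handed in when it is done.

Besides the shell and the picture viewer there is one more tool, called after "Call:" as a command line: name --argument value ..., lists and objects as JSON in quotes. move_arm: Moves the arm, as the interface text tells. Its arguments: {"type":"object","properties":{"plan":{"type":"array"},"force":{"type":"number"}},"required":["plan"]}

```bash
ls; mkdir -p pics; cat > h.py <<'E'
import numpy as np, cv2
from plant import ctrl
from scipy.spatial.transform import Rotation as R
def grab(n,f=None):
    s=ctrl.get_state(); im=ctrl.read_camera(n)
    if f: cv2.imwrite('pics/'+f,im[:,:,::-1])
    return im,s
def cam(n,s=None):
    m=ctrl.camera_model(n); K=np.array(m['intrinsics']); D=np.array(m['distortion'])
    if n=='wrist':
        T=np.eye(4); T[:3,:3]=R.from_quat(s['tcp_rot']).as_matrix(); T[:3,3]=s['eef_pos']
        T=T@np.array(m['tool_from_camera'])
    else: T=np.array(m['cam_to_world'])
    return K,D,T
def ray(n,px,s=None):
    K,D,T=cam(n,s); u=cv2.undistortPoints(np.array(px,float).reshape(-1,1,2),K,D).reshape(-1,2)
    d=np.c_[u[:,0],-u[:,1],-np.ones(len(u))]@T[:3,:3].T
    return T[:3,3],d
def onz(n,px,z,s=None):
    o,d=ray(n,px,s); return o+d*((z-o[2])/d[:,2])[:,None]
def proj(n,P,s=None):
    K,D,T=cam(n,s); p=(np.array(P,float).reshape(-1,3)-T[:3,3])@T[:3,:3]
    p=p*[1,-1,-1]
    return cv2.projectPoints(p,np.zeros(3),np.zeros(3),K,D)[0].reshape(-1,2)
def mask(im,h0,h1,smin=90,vmin=60):
    hsv=cv2.cvtColor(im,cv2.COLOR_RGB2HSV); 
    h=hsv[:,:,0]; hm=(h>=h0)&(h<=h1) if h0<=h1 else (h>=h0)|(h<=h1)
    return (hm&(hsv[:,:,1]>=smin)&(hsv[:,:,2]>=vmin)).astype(np.uint8)
def blobs(m,amin=60):
    n,l,st,c=cv2.connectedComponentsWithStats(m)
    return [(int(st[i,4]),c[i].round(1).tolist(),st[i,:4].tolist(),l==i) for i in range(1,n) if st[i,4]>=amin]
E
python3 - <<'E'
from h import *
for n in('top','side'):
    grab(n,n+'0.png'); K,D,T=cam(n); print(n,K.round(0).tolist(),T.round(2).tolist(),D)
m=ctrl.camera_model('wrist');print(np.array(m['tool_from_camera']).round(3),m['intrinsics'])
s=ctrl.get_state();print(R.from_quat(s['tcp_rot']).as_matrix().round(3),s)
E
```

```text
pics
top [[479.0, 0.0, 328.0], [0.0, 479.0, 239.0], [0.0, 0.0, 1.0]] [[0.02, 0.99, -0.15, 0.33], [-1.0, 0.02, 0.01, -0.06], [0.01, 0.15, 0.99, 1.27], [0.0, 0.0, 0.0, 1.0]] [-0.09970586  0.          0.          0.          0.        ]
side [[446.0, 0.0, 323.0], [0.0, 446.0, 239.0], [0.0, 0.0, 1.0]] [[-0.98, 0.1, -0.16, 0.3], [-0.19, -0.54, 0.82, 0.94], [-0.0, 0.83, 0.55, 0.74], [0.0, 0.0, 0.0, 1.0]] [-0.04018056  0.          0.          0.          0.        ]
[[ 0.001  0.964  0.267  0.067]
 [ 1.    -0.001 -0.    -0.   ]
 [-0.     0.267 -0.964 -0.173]
 [ 0.     0.     0.     1.   ]] [[367.24566187   0.         324.75710596]
 [  0.         367.24566187 238.08698376]
 [  0.           0.           1.        ]]
[[ 0.935  0.354 -0.   ]
 [ 0.354 -0.935  0.002]
 [ 0.    -0.002 -1.   ]] {'time': 0.1, 'qpos': array([-1.35899245e+00,  2.87133276e-01,  1.57806624e+00, -6.25715617e-06,
        1.27860648e+00, -1.50016834e-01]), 'dq': array([ 0.00066889, -0.00025083, -0.00051127,  0.00056392,  0.00034809,
        0.00060614]), 'joint_efforts': array([ 8.81887972e-04, -4.07298410e+01, -2.93696862e+01, -1.64540211e-04,
        3.41887157e-03,  5.16108543e-06]), 'eef_pos': array([ 0.23880651, -0.63062148,  0.19992881]), 'tcp_rot': array([ 9.83679540e-01,  1.79925925e-01, -3.71769546e-05, -1.10604668e-03]), 'contact_force': array([0.28653467, 0.75545672, 0.70848934]), 'wrist_torque': array([-0.05436725, -0.04257269,  0.04310845]), 'finger_force': 0.0, 'opening': 1.0011960628499381}
```

View pics/top0.png

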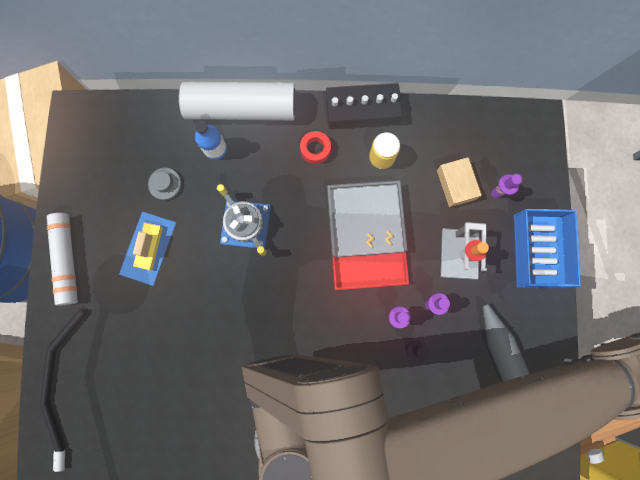

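View pics/side0.png

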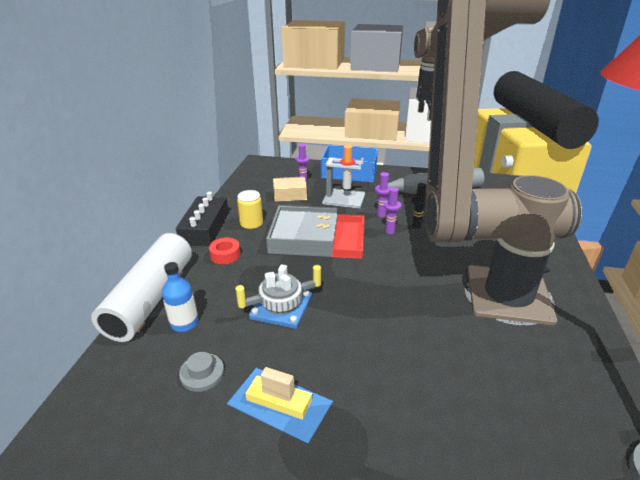

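Top view: chuck near (243,222) with knobs (222,189) and (262,251), plate (368,225) with two chips (370,240) and (390,237), tray below it, mat/scraper (148,247), rack/bit (477,248). Purple and black look-alikes are left alone. Now measuring.

```bash
cat > meas.py <<'E'
from h import *
np.set_printoptions(precision=4,suppress=True)
T,_=grab('top'); S,_=grab('side')
def roi(m,x0,y0,x1,y1):
    o=np.zeros_like(m); o[y0:y1,x0:x1]=m[y0:y1,x0:x1]; return o
# mat rect: hull of blue
def rect(cnt,z,n):
    P=onz(n,cnt.reshape(-1,2),z)[:,:2].astype(np.float32); 
    (c,wh,a)=cv2.minAreaRect(P); return np.array(c),np.array(wh),a
def hullmask(m): 
    return np.vstack([c for c in cv2.findContours(m,cv2.RETR_EXTERNAL,cv2.CHAIN_APPROX_NONE)[0] if cv2.contourArea(c)>15])
for n,im,b in(('top',T,(100,195,195,300)),('side',S,(215,355,345,445))):
    mm=roi(mask(im,100,120),*b); print(n,'mat',rect(hullmask(mm),0.001,n))
    y=roi(mask(im,22,34,120,100),*b); print(n,'foot(z.022)',rect(hullmask(y),0.022,n), onz(n,[blobs(y)[0][1]],0.022))
for n,im,b in(('top',T,(205,190,290,260)),('side',S,(235,270,330,335))):
    mm=roi(mask(im,100,120),*b); print(n,'base',rect(hullmask(mm),0.012,n))
for n,im,b in(('top',T,(205,170,290,270)),('side',S,(230,255,335,320))):
    y=roi(mask(im,22,34,120,80),*b)
    for k in blobs(y,15): print(n,'knob',k[:3])
for n,im,b in(('top',T,(320,170,420,300)),('side',S,(255,195,375,265))):
    y=roi(mask(im,8,28,70,80),*b)
    for k in blobs(y,4): print(n,'chip',k[:3],onz(n,[k[1]],0.043))
    r=roi(mask(im,172,6,120,80),*b); print(n,'tray',rect(hullmask(r),0.026,n))
    hsv=cv2.cvtColor(im,cv2.COLOR_RGB2HSV)
for n,im,b in(('top',T,(440,200,510,290)),('side',S,(320,135,375,210))):
    for nm,a in(('orange',(7,16)),('red',(172,5))):
        for k in blobs(roi(mask(im,*a,120,80),*b),15): print(n,nm,k[:3])
def tri(pt,ps):
    o1,d1=ray('top',[pt]);o2,d2=ray('side',[ps]);d1=d1[0];d2=d2[0]
    t=np.linalg.lstsq(np.c_[d1,-d2],o2-o1,rcond=None)[0]; a=o1+t[0]*d1;b=o2+t[1]*d2
    return (a+b)/2,np.linalg.norm(a-b)
E
python3 meas.py
python3 - <<'E'
from h import *
a=cv2.imread('pics/top0.png')
c=[a[200:270,440:510],a[180:262,195:290],a[170:300,320:420]]
c=[cv2.resize(i,(int(i.shape[1]*400/i.shape[0]),400),interpolation=cv2.INTER_CUBIC) for i in c]
im=np.hstack(c)
im=cv2.resize(im,None,fx=800/im.shape[1],fy=800/im.shape[1]); 
b=cv2.imread('pics/side0.png'); d=[b[140:220,310:380],b[255:335,230:340],b[200:260,260:370]]
d=[cv2.resize(i,(int(i.shape[1]*400/i.shape[0]),400),interpolation=cv2.INTER_CUBIC) for i in d]
d=np.hstack(d); d=cv2.resize(d,None,fx=800/d.shape[1],fy=800/d.shape[1])
o=np.vstack([im,d]);print(o.shape);cv2.imwrite('pics/z.png',o)
E
```

```text
top mat (array([0.4868, 0.4172]), array([0.1032, 0.1819]), 73.47688293457031)
top foot(z.022) (array([0.4891, 0.4076]), array([0.0495, 0.1185]), 80.0093765258789) [[0.4869 0.4033 0.022 ]]
side mat (array([0.4891, 0.4189]), array([0.1032, 0.1831]), 73.49366760253906)
side foot(z.022) (array([0.4905, 0.4231]), array([0.0511, 0.1218]), 80.67819213867188) [[0.4958 0.4335 0.022 ]]
top base (array([0.5549, 0.1529]), array([0.1215, 0.122 ]), 84.72258758544922)
side base (array([0.5571, 0.1568]), array([0.1357, 0.127 ]), 84.89171600341797)
top knob (70, [221.3, 188.9], [217, 184, 10, 11])
top knob (56, [261.0, 250.6], [257, 247, 9, 8])
side knob (158, [316.8, 274.8], [313, 265, 9, 22])
side knob (153, [240.5, 296.9], [236, 285, 9, 23])
top chip (54, [388.8, 237.6], [385, 231, 8, 14]) [[ 0.5209 -0.2268  0.043 ]]
top chip (57, [369.6, 240.1], [366, 233, 8, 15]) [[ 0.5133 -0.1769  0.043 ]]
top tray (array([ 0.4352, -0.1805]), array([0.0861, 0.1959]), 5.158416748046875)
side chip (197, [289.3, 197.5], [274, 195, 34, 7]) [[ 0.6573 -0.3214  0.043 ]]
side chip (217, [258.3, 212.7], [255, 196, 9, 33]) [[ 0.7275 -0.2069  0.043 ]]
side chip (26, [323.4, 216.8], [318, 215, 12, 4]) [[ 0.5234 -0.2196  0.043 ]]
side chip (29, [322.9, 225.5], [317, 224, 13, 4]) [[ 0.5154 -0.1697  0.043 ]]
side chip (4, [316.5, 264.0], [315, 264, 4, 1]) [[0.496  0.0209 0.043 ]]
side tray (array([ 0.436 , -0.1621]), array([0.0855, 0.2346]), 5.288103103637695)
top orange (179, [479.6, 248.4], [471, 242, 18, 13])
top red (202, [473.5, 251.1], [465, 240, 21, 21])
side orange (97, [347.5, 155.1], [344, 147, 8, 16])
side red (50, [347.4, 162.1], [340, 159, 15, 6])
(470, 800, 3)
```

View pics/z.png

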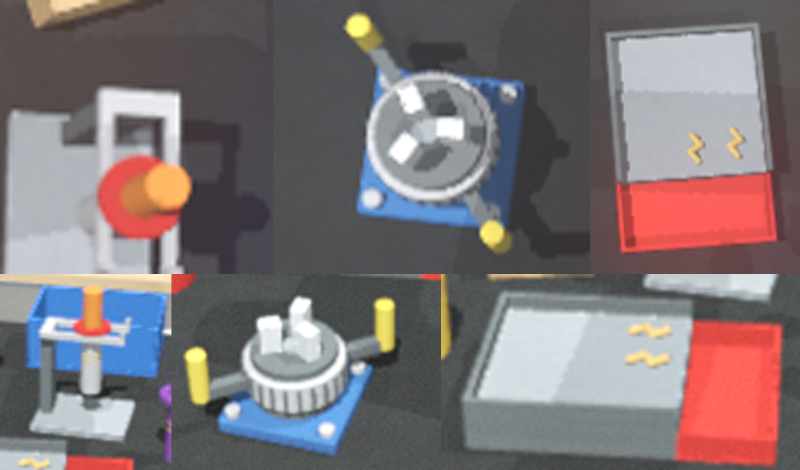

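Crops show two zigzag chips near the tray edge, rack with the bit's collar centre at about (472,251), and the chuck's jaws nearly shut. I'll move above the scraper for a wrist look.

```bash
cat >> h.py <<'E'
def pose():
    s=ctrl.get_state(); m=R.from_quat(s['tcp_rot']).as_matrix()
    return np.r_[s['eef_pos'],np.arctan2(m[1,0],m[0,0])],s
def plan(*W,start=None):
    p,s=pose()
    if start is not None: p=np.array(start,float)
    else: print('t',round(s['time'],2),'pose',p.round(4),'q6',s['qpos'][5].round(2),'F',s['contact_force'].round(1),'open',round(s['opening'],3),'ff',round(s['finger_force'],1),'tilt',R.from_quat(s['tcp_rot']).as_matrix()[:2,2].round(4))
    for w in W:
        w=np.array(w,float); d=w-p; a=p[3]; dy=(d[3]+np.pi)%(2*np.pi)-np.pi
        print('x',round(np.cos(a)*d[0]+np.sin(a)*d[1],4),'y',round(np.sin(a)*d[0]-np.cos(a)*d[1],4),'z',round(-d[2],4),'yaw',round(-dy,4), 'len',round(np.linalg.norm(d[:3]),3))
        p=w
E
python3 -c "
from h import *
plan((.36,-.45,.32,1.0),(.52,-.27,.32,1.65),(.56,-.03,.32,2.3),(.56,.2,.32,2.95),(.49,.41,.30,2.97))"
```

```text
t 0.2 pose [ 0.2388 -0.6308  0.2003  0.3618] q6 -0.15 F [ 0.3  0.9 -0.5] open 1.0 ff 0.0 tilt [-0.0003  0.0015]
x 0.1773 y -0.1262 z -0.1197 yaw -0.6382 len 0.248
x 0.2379 y 0.0374 z -0.0 yaw -0.65 len 0.241
x 0.2361 y 0.0589 z -0.0 yaw -0.65 len 0.243
x 0.1715 y 0.1532 z -0.0 yaw -0.65 len 0.23
x 0.1087 y 0.1928 z 0.02 yaw -0.02 len 0.222
```

Call:
move_arm --plan '[{"x": 0.177, "y": -0.126, "z": -0.12, "yaw": -0.64}, {"x": 0.177, "y": -0.126, "z": -0.12, "yaw": -0.64}, {"x": 0.177, "y": -0.126, "z": -0.12, "yaw": -0.64}, {"x": 0.177, "y": -0.126, "z": -0.12, "yaw": -0.64}, {"x": 0.177, "y": -0.126, "z": -0.12, "yaw": -0.64}]'

```text
validation failed for argument at $.pl...
```

Call:
move_arm --plan '[{"x": 0.238, "y": 0.037, "z": 0, "yaw": -0.65}, {"x": 0.238, "y": 0.037, "z": 0, "yaw": -0.65}, {"x": 0.238, "y": 0.037, "z": 0, "yaw": -0.65}, {"x": 0.238, "y": 0.037, "z": 0, "yaw": -0.65}, {"x": 0.238, "y": 0.037, "z": 0, "yaw": -0.65}]'

```text
validation failed for argument at $.pl...
```

Call:
move_arm --plan '[{"x": 0.236, "y": 0.059, "z": 0, "yaw": -0.65}, {"x": 0.236, "y": 0.059, "z": 0, "yaw": -0.65}, {"x": 0.236, "y": 0.059, "z": 0, "yaw": -0.65}, {"x": 0.236, "y": 0.059, "z": 0, "yaw": -0.65}, {"x": 0.236, "y": 0.059, "z": 0, "yaw": -0.65}]'

```text
validation failed for argument at $.pl...
```

Call:
move_arm --plan '[{"x": 0.172, "y": 0.153, "z": 0, "yaw": -0.65}, {"x": 0.172, "y": 0.153, "z": 0, "yaw": -0.65}, {"x": 0.172, "y": 0.153, "z": 0, "yaw": -0.65}, {"x": 0.172, "y": 0.153, "z": 0, "yaw": -0.65}, {"x": 0.172, "y": 0.153, "z": 0, "yaw": -0.65}]'

```text
validation failed for argument at $.pl...
```

Call:
move_arm --plan '[{"x": 0.109, "y": 0.193, "z": 0.02, "yaw": -0.02}, {"x": 0.109, "y": 0.193, "z": 0.02, "yaw": -0.02}, {"x": 0.109, "y": 0.193, "z": 0.02, "yaw": -0.02}, {"x": 0.109, "y": 0.193, "z": 0.02, "yaw": -0.02}, {"x": 0.109, "y": 0.193, "z": 0.02, "yaw": -0.02}]'

```text
validation failed for argument at $.pl...
```

```bash
python3 - <<'E'
from h import *
im,s=grab('wrist','w1.png'); plan()
E
```

```text
t 0.25 pose [ 0.2389 -0.6309  0.2005  0.3618] q6 -0.15 F [ 0.6 -0.8  0.1] open 0.996 ff 0.0 tilt [-0.0002  0.0012]
```

View pics/w1.png

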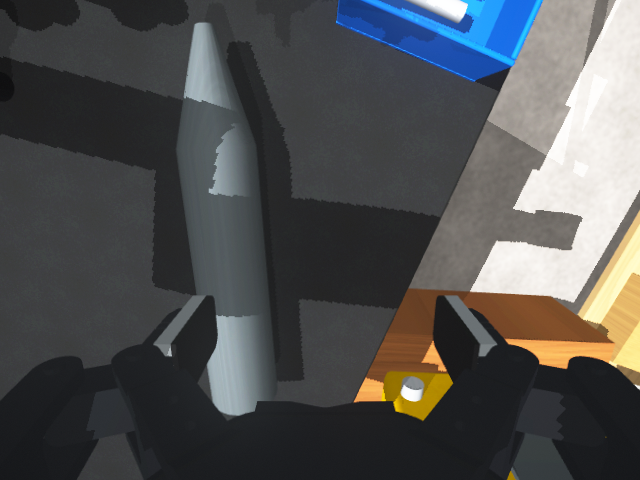

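The picture shows only the start region, since the moves were refused; every row needs "fingers".

Call:
move_arm --plan '[{"x": 0.177, "y": -0.126, "z": -0.12, "yaw": -0.64, "fingers": 0}, {"x": 0.177, "y": -0.126, "z": -0.12, "yaw": -0.64, "fingers": 0}, {"x": 0.177, "y": -0.126, "z": -0.12, "yaw": -0.64, "fingers": 0}, {"x": 0.177, "y": -0.126, "z": -0.12, "yaw": -0.64, "fingers": 0}, {"x": 0.177, "y": -0.126, "z": -0.12, "yaw": -0.64, "fingers": 0}]'

```text
time: 0.75
eef_pos: [0.3606, -0.4491, 0.3223]
tcp_rot: [0.876, 0.482, 0.0, 0.0]
contact_force: [0.5, -0.5, -0.6]
opening: 0.997
finger_force: 0.0
```

Call:
move_arm --plan '[{"x": 0.238, "y": 0.037, "z": 0, "yaw": -0.65, "fingers": 0}, {"x": 0.238, "y": 0.037, "z": 0, "yaw": -0.65, "fingers": 0}, {"x": 0.238, "y": 0.037, "z": 0, "yaw": -0.65, "fingers": 0}, {"x": 0.238, "y": 0.037, "z": 0, "yaw": -0.65, "fingers": 0}, {"x": 0.238, "y": 0.037, "z": 0, "yaw": -0.65, "fingers": 0}]'

```text
time: 1.25
eef_pos: [0.5206, -0.2679, 0.3213]
tcp_rot: [0.676, 0.737, 0.0, 0.0]
contact_force: [0.4, -0.7, -0.4]
opening: 1.0
finger_force: 0.0
```

Call:
move_arm --plan '[{"x": 0.236, "y": 0.059, "z": 0, "yaw": -0.65, "fingers": 0}, {"x": 0.236, "y": 0.059, "z": 0, "yaw": -0.65, "fingers": 0}, {"x": 0.236, "y": 0.059, "z": 0, "yaw": -0.65, "fingers": 0}, {"x": 0.236, "y": 0.059, "z": 0, "yaw": -0.65, "fingers": 0}, {"x": 0.236, "y": 0.059, "z": 0, "yaw": -0.65, "fingers": 0}]'

```text
time: 1.75
eef_pos: [0.5589, -0.0277, 0.3213]
tcp_rot: [0.406, 0.914, 0.0, 0.0]
contact_force: [0.8, -0.3, 0.1]
opening: 1.0
finger_force: 0.0
```

Call:
move_arm --plan '[{"x": 0.172, "y": 0.153, "z": 0, "yaw": -0.65, "fingers": 0}, {"x": 0.172, "y": 0.153, "z": 0, "yaw": -0.65, "fingers": 0}, {"x": 0.172, "y": 0.153, "z": 0, "yaw": -0.65, "fingers": 0}, {"x": 0.172, "y": 0.153, "z": 0, "yaw": -0.65, "fingers": 0}, {"x": 0.172, "y": 0.153, "z": 0, "yaw": -0.65, "fingers": 0}]'

```text
time: 2.25
eef_pos: [0.5573, 0.2033, 0.3212]
tcp_rot: [0.092, 0.996, 0.0, -0.0]
contact_force: [-0.5, -1.6, 1.0]
opening: 0.999
finger_force: 0.0
```

Call:
move_arm --plan '[{"x": 0.109, "y": 0.193, "z": 0.02, "yaw": -0.02, "fingers": 0}, {"x": 0.109, "y": 0.193, "z": 0.02, "yaw": -0.02, "fingers": 0}, {"x": 0.109, "y": 0.193, "z": 0.02, "yaw": -0.02, "fingers": 0}, {"x": 0.109, "y": 0.193, "z": 0.02, "yaw": -0.02, "fingers": 0}, {"x": 0.109, "y": 0.193, "z": 0.02, "yaw": -0.02, "fingers": 0}]'

```text
time: 2.75
eef_pos: [0.4851, 0.4135, 0.3004]
tcp_rot: [0.083, 0.997, 0.0, -0.001]
contact_force: [-0.3, 0.0, -0.9]
opening: 1.0
finger_force: 0.0
```

```bash
python3 - <<'E'
from h import *
im,s=grab('wrist','w2.png'); plan()
E
```

```text
t 2.8 pose [0.4843 0.4151 0.2999 2.977 ] q6 -0.86 F [-0.9  0.9 -0.1] open 1.001 ff 0.0 tilt [-0.0026  0.0017]
```

View pics/w2.png

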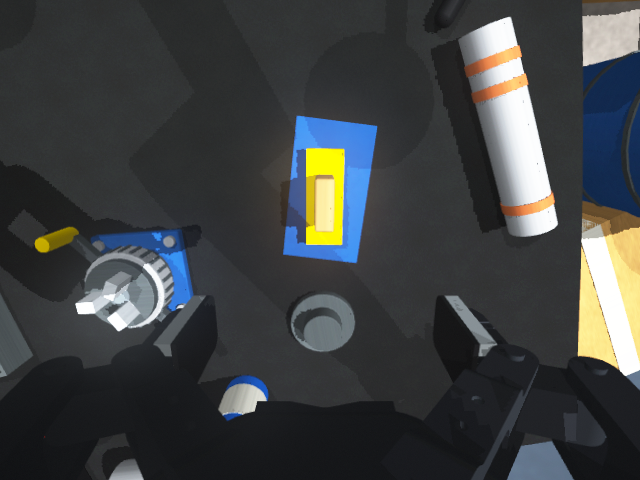

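The wrist view is good: mat (330,190), yellow foot (325,197), grip (324,203), chuck at left (130,285). Measuring these.

```bash
python3 - <<'E'
from meas import *
im,s=grab('wrist')
def rw(m,z):
    P=onz('wrist',hullmask(m).reshape(-1,2),z,s)[:,:2].astype(np.float32); return cv2.minAreaRect(P)
b=(270,100,390,275)
print('mat',rw(roi(mask(im,100,120),*b),.001))
f=roi(mask(im,24,34,180,100),*b); print('foot',rw(f,.023))
g=roi(mask(im,8,23,40,100),*b); print('grip top',rw(g,.076), [k[:3] for k in blobs(g)])
plan()
E
```

```text
top mat (array([0.4868, 0.4172]), array([0.1032, 0.1819]), 73.47688293457031)
top foot(z.022) (array([0.4883, 0.405 ]), array([0.0491, 0.1189]), 83.00536346435547) [[0.5034 0.3966 0.022 ]]
side mat (array([0.4891, 0.4189]), array([0.1032, 0.1831]), 73.49366760253906)
side foot(z.022) (array([0.4899, 0.4217]), array([0.0532, 0.1219]), 79.18345642089844) [[0.4961 0.4338 0.022 ]]
top base (array([0.555 , 0.1526]), array([0.122 , 0.1225]), 84.6445541381836)
side base (array([0.557 , 0.1585]), array([0.1326, 0.1269]), 84.46951293945312)
top knob (66, [221.5, 188.9], [217, 184, 10, 11])
top knob (60, [261.2, 250.8], [257, 246, 9, 10])
side knob (155, [316.7, 274.6], [313, 265, 8, 22])
side knob (148, [240.5, 297.1], [236, 285, 9, 23])
top chip (50, [388.6, 237.6], [385, 231, 8, 14]) [[ 0.5209 -0.2263  0.043 ]]
top chip (55, [369.6, 240.1], [366, 233, 8, 15]) [[ 0.5133 -0.1769  0.043 ]]
top tray (array([ 0.4355, -0.1801]), array([0.0865, 0.196 ]), 5.475333213806152)
side chip (78, [298.9, 197.1], [292, 195, 16, 6]) [[ 0.6268 -0.33    0.043 ]]
side chip (10, [321.5, 217.0], [318, 216, 7, 3])
[... 257 characters left out ...]
261963)
top orange (104, [477.5, 249.4], [471, 242, 18, 13])
top red (200, [473.4, 251.1], [465, 240, 22, 21])
side orange (96, [347.4, 155.2], [344, 148, 8, 15])
side red (48, [347.0, 162.1], [340, 159, 15, 6])
mat ((0.4879707992076874, 0.41724950075149536), (0.10159066319465637, 0.1813754141330719), 73.56482696533203)
foot ((0.4901351034641266, 0.4121154248714447), (0.044893860816955566, 0.1186060830950737), 79.8143081665039)
grip top ((0.4874732196331024, 0.41131848096847534), (0.019363904371857643, 0.06235272437334061), 78.73811340332031) [(208, [321.4, 193.1], [316, 173, 20, 57])]
t 2.95 pose [0.4872 0.4101 0.3009 2.9729] q6 -0.86 F [0.7 0.1 0.5] open 1.003 ff 0.0 tilt [-0.0002 -0.0009]
```

```bash
python3 - <<'E'
from h import *
plan((.4895,.412,.10,2.963),(.4895,.412,.036,2.963))
E
```

```text
t 2.95 pose [0.4872 0.4101 0.3009 2.9729] q6 -0.86 F [0.7 0.1 0.5] open 1.003 ff 0.0 tilt [-0.0002 -0.0009]
x -0.0019 y 0.0023 z 0.2009 yaw 0.0099 len 0.201
x 0.0 y 0.0 z 0.064 yaw -0.0 len 0.064
```

Call:
move_arm --plan '[{"x": -0.001, "y": 0.001, "z": 0.2, "yaw": 0.01, "fingers": 0}, {"x": -0.001, "y": 0.001, "z": 0.2, "yaw": 0.01, "fingers": 0}, {"x": -0.001, "y": 0.001, "z": 0.2, "yaw": 0.01, "fingers": 0}, {"x": -0.001, "y": 0.001, "z": 0.2, "yaw": 0.01, "fingers": 0}, {"x": -0.001, "y": 0.001, "z": 0.2, "yaw": 0.01, "fingers": 0}]'

```text
time: 3.45
eef_pos: [0.4841, 0.4059, 0.0923]
tcp_rot: [0.091, 0.996, -0.005, -0.007]
contact_force: [-1.0, -0.9, -0.8]
opening: 0.998
finger_force: 0.0
```

Call:
move_arm --plan '[{"x": 0, "y": 0, "z": 0.03, "yaw": 0, "fingers": 0}, {"x": 0, "y": 0, "z": 0.05, "yaw": 0, "fingers": 0}, {"x": 0, "y": 0, "z": 0.064, "yaw": 0, "fingers": 0}, {"x": 0, "y": 0, "z": 0.064, "yaw": 0, "fingers": 0}, {"x": 0, "y": 0, "z": 0.064, "yaw": 0, "fingers": 0}]'

```text
time: 3.95
eef_pos: [0.49, 0.4112, 0.0393]
tcp_rot: [0.09, 0.996, 0.001, 0.001]
contact_force: [0.0, 0.2, 0.8]
opening: 1.001
finger_force: 0.0
```

Call:
move_arm --plan '[{"x": 0, "y": 0, "z": 0, "yaw": 0, "fingers": 1}, {"x": 0, "y": 0, "z": 0, "yaw": 0, "fingers": 1}, {"x": 0, "y": 0, "z": 0, "yaw": 0, "fingers": 1}, {"x": 0, "y": 0, "z": 0, "yaw": 0, "fingers": 1}, {"x": 0, "y": 0, "z": 0, "yaw": 0, "fingers": 1}]' --force 70

```text
time: 4.45
eef_pos: [0.489, 0.4115, 0.038]
tcp_rot: [0.09, 0.996, 0.001, 0.0]
contact_force: [0.1, 1.3, 1.2]
opening: 0.231
finger_force: 70.0
```

Call:
move_arm --plan '[{"x": 0, "y": 0, "z": 0, "yaw": 0, "fingers": 1}, {"x": 0, "y": 0, "z": 0, "yaw": 0, "fingers": 1}, {"x": 0, "y": 0, "z": 0, "yaw": 0, "fingers": 1}, {"x": 0, "y": 0, "z": 0, "yaw": 0, "fingers": 1}, {"x": 0, "y": 0, "z": 0, "yaw": 0, "fingers": 1}]'

```text
time: 4.95
eef_pos: [0.4889, 0.4115, 0.0379]
tcp_rot: [0.09, 0.996, 0.001, 0.0]
contact_force: [-0.4, 2.8, 4.9]
opening: 0.234
finger_force: 70.2
```

```bash
python3 - <<'E'
from h import *
c=np.cos(.09);sn=np.sin(.09)
P=lambda x,y:(.565+c*x-sn*y,-.169+sn*x+c*y)
y=1.6608
print(P(.035,-.02),P(-.1,-.02),P(-.09,0),P(.09,0))
plan((.50,.40,.16,2.90),(.56,.2,.24,2.4),(.58,-.02,.24,1.9),(*P(.035,-.02),.15,y),(*P(.035,-.02),.0715,y),(*P(-.097,-.02),.0715,y))
E
```

```text
(np.float64(0.60165591663938), np.float64(-0.1857733054383095)) (np.float64(0.4672022976827607), np.float64(-0.197906909580041)) (np.float64(0.47536425402892046), np.float64(-0.17708906942782102)) (np.float64(0.6546357459710794), np.float64(-0.160910930572179))
t 4.95 pose [0.4889 0.4115 0.0379 2.9617] q6 -0.85 F [-0.4  2.8  4.9] open 0.234 ff 70.2 tilt [0.0009 0.0012]
x -0.0129 y -0.0093 z -0.1221 yaw 0.0617 len 0.123
x -0.1061 y -0.1798 z -0.08 yaw 0.5 len 0.224
x -0.1633 y -0.1487 z -0.0 yaw 0.5 len 0.221
x -0.1639 y -0.0331 z 0.09 yaw 0.2392 len 0.19
x 0.0 y 0.0 z 0.0785 yaw -0.0 len 0.078
x 0.0 y -0.132 z -0.0 yaw -0.0 len 0.132
```

Grasp is firm. Lift and carry to above the plate behind the chips.

Call:
move_arm --plan '[{"x": 0, "y": 0, "z": -0.04, "yaw": 0, "fingers": 1}, {"x": -0.013, "y": -0.009, "z": -0.08, "yaw": 0.06, "fingers": 1}, {"x": -0.013, "y": -0.009, "z": -0.122, "yaw": 0.06, "fingers": 1}, {"x": -0.013, "y": -0.009, "z": -0.122, "yaw": 0.06, "fingers": 1}]'

```text
time: 5.35
eef_pos: [0.5033, 0.4008, 0.1657]
tcp_rot: [0.12, 0.993, 0.003, 0.005]
contact_force: [0.1, -0.2, -0.9]
opening: 0.228
finger_force: 69.5
```

Call:
move_arm --plan '[{"x": -0.106, "y": -0.18, "z": -0.08, "yaw": 0.5, "fingers": 1}, {"x": -0.106, "y": -0.18, "z": -0.08, "yaw": 0.5, "fingers": 1}, {"x": -0.106, "y": -0.18, "z": -0.08, "yaw": 0.5, "fingers": 1}, {"x": -0.106, "y": -0.18, "z": -0.08, "yaw": 0.5, "fingers": 1}, {"x": -0.106, "y": -0.18, "z": -0.08, "yaw": 0.5, "fingers": 1}]'

```text
time: 5.85
eef_pos: [0.5603, 0.1958, 0.2382]
tcp_rot: [0.363, 0.932, -0.001, -0.0]
contact_force: [-0.1, 0.7, -1.2]
opening: 0.227
finger_force: 69.7
```

Call:
move_arm --plan '[{"x": -0.163, "y": -0.149, "z": 0, "yaw": 0.5, "fingers": 1}, {"x": -0.163, "y": -0.149, "z": 0, "yaw": 0.5, "fingers": 1}, {"x": -0.163, "y": -0.149, "z": 0, "yaw": 0.5, "fingers": 1}, {"x": -0.163, "y": -0.149, "z": 0, "yaw": 0.5, "fingers": 1}, {"x": -0.163, "y": -0.149, "z": 0, "yaw": 0.5, "fingers": 1}]'

```text
time: 6.35
eef_pos: [0.5784, -0.0245, 0.2358]
tcp_rot: [0.583, 0.813, -0.002, -0.002]
contact_force: [-0.2, 0.4, -2.2]
opening: 0.224
finger_force: 72.4
```

Call:
move_arm --plan '[{"x": -0.158, "y": -0.033, "z": 0.09, "yaw": 0.24, "fingers": 1}, {"x": -0.158, "y": -0.033, "z": 0.09, "yaw": 0.24, "fingers": 1}, {"x": -0.158, "y": -0.033, "z": 0.09, "yaw": 0.24, "fingers": 1}, {"x": -0.158, "y": -0.033, "z": 0.09, "yaw": 0.24, "fingers": 1}, {"x": -0.158, "y": -0.033, "z": 0.09, "yaw": 0.24, "fingers": 1}]'

```text
time: 6.85
eef_pos: [0.5962, -0.1831, 0.142]
tcp_rot: [0.676, 0.737, -0.003, -0.005]
contact_force: [-0.2, 1.0, -2.1]
opening: 0.226
finger_force: 72.4
```

```bash
python3 - <<'E'
from h import *
c=np.cos(.09);sn=np.sin(.09)
P=lambda x,y:(.565+c*x-sn*y,-.169+sn*x+c*y)
im,s=grab('wrist','w3.png');y=1.6608
plan((*P(.035,-.014),.0735,y),(*P(-.10,-.014),.0735,y))
E
```

```text
t 6.9 pose [ 0.5971 -0.1813  0.1439  1.6586] q6 -0.54 F [-0.3  0.8 -2. ] open 0.228 ff 72.4 tilt [-0.0085  0.0036]
x 0.0011 y 0.0042 z 0.0704 yaw -0.0022 len 0.071
x 0.0 y -0.135 z -0.0 yaw -0.0 len 0.135
```

View pics/w3.png

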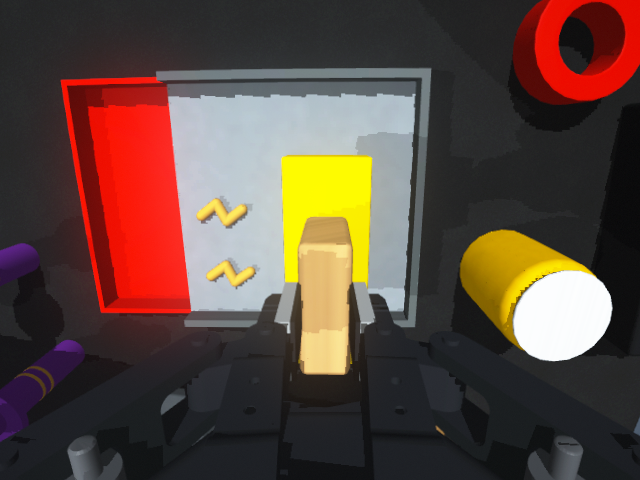

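The wrist view shows both chips (222,212), (230,272), the scraper behind them, lips at rows 75 and 321; check the plate frame from it.

```bash
python3 - <<'E'
from h import *
im,s=grab('wrist')
c=np.cos(.09);sn=np.sin(.09)
def own(p): 
    d=p[:,:2]-[.565,-.169]; return np.c_[c*d[:,0]+sn*d[:,1],-sn*d[:,0]+c*d[:,1]].round(4)
print('lip outer',own(onz('wrist',[[300,70],[188,327],[400,326],[431,70],[414,326]],.05,s)))
print('chips',own(onz('wrist',[[222,212],[230,272]],.043,s)))
print('edge',own(onz('wrist',[[168,95],[188,290]],.035,s)))
print('foot top corners',own(onz('wrist',[[282,156],[371,156],[283,280],[369,280]],.143-.037+.022,s)))
plan()
E
```

```text
lip outer [[ 0.013   0.0967]
 [-0.0821 -0.0963]
 [ 0.0904 -0.0947]
 [ 0.1016  0.0968]
 [ 0.1018 -0.0947]]
chips [[-0.0488 -0.0023]
 [-0.046  -0.051 ]]
edge [[-0.0848  0.0832]
 [-0.0848 -0.0702]]
foot top corners [[ 0.0086  0.0433]
 [ 0.0535  0.0432]
 [ 0.0071 -0.0236]
 [ 0.0545 -0.0236]]
t 6.95 pose [ 0.5981 -0.1803  0.1457  1.6602] q6 -0.54 F [ 0.9 -0.6 -1.7] open 0.23 ff 72.4 tilt [-0.0057  0.0027]
```

Call:
move_arm --plan '[{"x": 0.001, "y": 0.003, "z": 0.03, "yaw": 0, "fingers": 1}, {"x": 0.001, "y": 0.003, "z": 0.06, "yaw": 0, "fingers": 1}, {"x": 0.001, "y": 0.003, "z": 0.07, "yaw": 0, "fingers": 1}, {"x": 0.001, "y": 0.003, "z": 0.07, "yaw": 0, "fingers": 1}, {"x": 0.001, "y": 0.003, "z": 0.07, "yaw": 0, "fingers": 1}]'

```text
time: 7.45
eef_pos: [0.6038, -0.1788, 0.0805]
tcp_rot: [0.674, 0.739, 0.0, 0.001]
contact_force: [-0.5, -0.4, -2.2]
opening: 0.227
finger_force: 72.4
```

```bash
python3 - <<'E'
from h import *
c=np.cos(.09);sn=np.sin(.09)
P=lambda x,y:(.565+c*x-sn*y,-.169+sn*x+c*y)
y=1.6608
plan((*P(.035,-.014),.0735,y),(*P(-.10,-.014),.0735,y))
E
```

```text
t 7.45 pose [ 0.6038 -0.1788  0.0805  1.6628] q6 -0.54 F [-0.5 -0.4 -2.2] open 0.227 ff 72.4 tilt [ 0.0016 -0.0008]
x -0.0008 y -0.0027 z 0.007 yaw 0.002 len 0.008
x 0.0 y -0.135 z -0.0 yaw -0.0 len 0.135
```

Call:
move_arm --plan '[{"x": -0.001, "y": -0.002, "z": 0.003, "yaw": 0, "fingers": 1}, {"x": -0.001, "y": -0.002, "z": 0.0065, "yaw": 0, "fingers": 1}, {"x": -0.001, "y": -0.015, "z": 0.0065, "yaw": 0, "fingers": 1}, {"x": -0.001, "y": -0.027, "z": 0.0065, "yaw": 0, "fingers": 1}, {"x": -0.001, "y": -0.037, "z": 0.0065, "yaw": 0, "fingers": 1}]'

```text
time: 7.95
eef_pos: [0.5655, -0.1837, 0.073]
tcp_rot: [0.674, 0.738, 0.0, 0.0]
contact_force: [-0.9, 0.1, -1.9]
opening: 0.226
finger_force: 72.4
```

Call:
move_arm --plan '[{"x": 0, "y": -0.01, "z": 0, "yaw": 0, "fingers": 1}, {"x": 0, "y": -0.02, "z": 0, "yaw": 0, "fingers": 1}, {"x": 0, "y": -0.03, "z": 0, "yaw": 0, "fingers": 1}, {"x": 0, "y": -0.04, "z": 0, "yaw": 0, "fingers": 1}, {"x": 0, "y": -0.05, "z": 0, "yaw": 0, "fingers": 1}]'

```text
time: 8.45
eef_pos: [0.5158, -0.1882, 0.073]
tcp_rot: [0.674, 0.738, 0.0, 0.0]
contact_force: [0.1, 0.2, -0.8]
opening: 0.23
finger_force: 72.5
```

Call:
move_arm --plan '[{"x": 0, "y": -0.01, "z": 0, "yaw": 0, "fingers": 1}, {"x": 0, "y": -0.02, "z": 0, "yaw": 0, "fingers": 1}, {"x": 0, "y": -0.03, "z": 0, "yaw": 0, "fingers": 1}, {"x": 0, "y": -0.04, "z": 0, "yaw": 0, "fingers": 1}, {"x": 0, "y": -0.05, "z": 0, "yaw": 0, "fingers": 1}]'

```text
time: 8.95
eef_pos: [0.4656, -0.1925, 0.0725]
tcp_rot: [0.674, 0.739, -0.0, -0.0]
contact_force: [0.6, 0.6, -2.8]
opening: 0.23
finger_force: 72.4
```

```bash
python3 - <<'E'
from h import *
im,s=grab('wrist','w4.png');plan((.47,-.192,.20,1.66))
E
```

```text
t 9.0 pose [ 0.4644 -0.1925  0.0724  1.6619] q6 -0.68 F [-0.5  0.5 -1.8] open 0.226 ff 72.5 tilt [-0.0023  0.0003]
x 0.0 y 0.0057 z -0.1276 yaw 0.0019 len 0.128
```

View pics/w4.png

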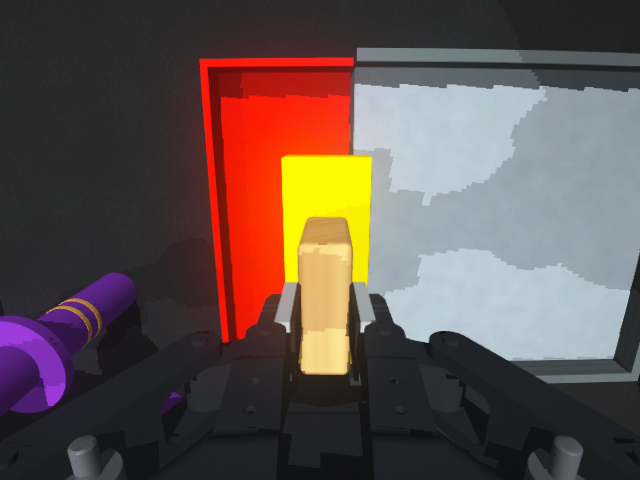

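The plate is now bare (grey area columns 355–640); lift to confirm the chips lie in the tray.

Call:
move_arm --plan '[{"x": 0, "y": 0.002, "z": -0.04, "yaw": 0, "fingers": 1}, {"x": 0, "y": 0.04, "z": -0.08, "yaw": 0, "fingers": 1}, {"x": 0, "y": 0.07, "z": -0.12, "yaw": 0, "fingers": 1}, {"x": 0, "y": 0.09, "z": -0.16, "yaw": 0, "fingers": 1}, {"x": 0, "y": 0.09, "z": -0.16, "yaw": 0, "fingers": 1}]'

```text
time: 9.5
eef_pos: [0.562, -0.1861, 0.2416]
tcp_rot: [0.674, 0.739, 0.002, 0.008]
contact_force: [0.8, -0.9, -1.8]
opening: 0.229
finger_force: 72.4
```

```bash
python3 - <<'E'
from h import *
im,s=grab('wrist','w5.png')
plan((.58,-.02,.24,1.9),(.56,.2,.24,2.4),(.4897,.4165,.16,2.853),(.4897,.4165,.06,2.853),(.4897,.4165,.0385,2.853))
E
```

```text
t 9.55 pose [ 0.5591 -0.1853  0.2373  1.6629] q6 -0.58 F [-0.6 -1.  -3.6] open 0.226 ff 72.4 tilt [ 0.0077 -0.0041]
x 0.1627 y 0.036 z -0.0027 yaw -0.2371 len 0.167
x 0.2147 y 0.0522 z -0.0 yaw -0.5 len 0.221
x 0.1981 y 0.1122 z 0.08 yaw -0.453 len 0.241
x 0.0 y 0.0 z 0.1 yaw -0.0 len 0.1
x 0.0 y 0.0 z 0.0215 yaw -0.0 len 0.022
```

View pics/w5.png

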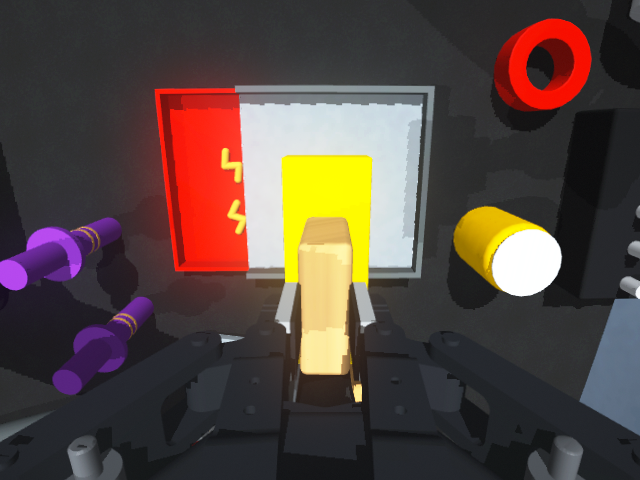

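Both chips lie in the tray ((230,165), (238,215)). Now return the scraper to the mat.

Call:
move_arm --plan '[{"x": 0.163, "y": 0.036, "z": 0, "yaw": -0.237, "fingers": 1}, {"x": 0.163, "y": 0.036, "z": 0, "yaw": -0.237, "fingers": 1}, {"x": 0.163, "y": 0.036, "z": 0, "yaw": -0.237, "fingers": 1}, {"x": 0.163, "y": 0.036, "z": 0, "yaw": -0.237, "fingers": 1}]'

```text
time: 9.95
eef_pos: [0.5753, -0.0148, 0.23]
tcp_rot: [0.581, 0.814, -0.0, -0.003]
contact_force: [-0.1, -0.6, -2.1]
opening: 0.223
finger_force: 72.4
```

Call:
move_arm --plan '[{"x": 0.215, "y": 0.052, "z": 0, "yaw": -0.5, "fingers": 1}, {"x": 0.215, "y": 0.052, "z": 0, "yaw": -0.5, "fingers": 1}, {"x": 0.215, "y": 0.052, "z": 0, "yaw": -0.5, "fingers": 1}, {"x": 0.215, "y": 0.052, "z": 0, "yaw": -0.5, "fingers": 1}, {"x": 0.215, "y": 0.052, "z": 0, "yaw": -0.5, "fingers": 1}]'

```text
time: 10.45
eef_pos: [0.555, 0.2043, 0.2304]
tcp_rot: [0.361, 0.932, -0.001, -0.002]
contact_force: [0.4, -0.8, -2.1]
opening: 0.228
finger_force: 72.4
```

Call:
move_arm --plan '[{"x": 0.198, "y": 0.112, "z": 0.08, "yaw": -0.453, "fingers": 1}, {"x": 0.198, "y": 0.112, "z": 0.08, "yaw": -0.453, "fingers": 1}, {"x": 0.198, "y": 0.112, "z": 0.08, "yaw": -0.453, "fingers": 1}, {"x": 0.198, "y": 0.112, "z": 0.08, "yaw": -0.453, "fingers": 1}, {"x": 0.198, "y": 0.112, "z": 0.08, "yaw": -0.453, "fingers": 1}]'

```text
time: 10.95
eef_pos: [0.4848, 0.4183, 0.1493]
tcp_rot: [0.144, 0.99, -0.002, -0.002]
contact_force: [0.1, 0.0, -2.1]
opening: 0.226
finger_force: 72.4
```

Call:
move_arm --plan '[{"x": 0, "y": 0, "z": 0.04, "yaw": 0, "fingers": 1}, {"x": 0, "y": 0, "z": 0.08, "yaw": 0, "fingers": 1}, {"x": 0, "y": 0, "z": 0.08, "yaw": 0, "fingers": 1}, {"x": 0, "y": 0, "z": 0.08, "yaw": 0, "fingers": 1}, {"x": 0, "y": 0, "z": 0.08, "yaw": 0, "fingers": 1}]'

```text
time: 11.45
eef_pos: [0.4889, 0.4181, 0.0751]
tcp_rot: [0.145, 0.989, 0.001, 0.001]
contact_force: [0.6, 0.7, -0.6]
opening: 0.225
finger_force: 72.4
```

```bash
cat > sc.py <<'E'
from h import *
im,s=grab('wrist'); 
def rw(m,z):
    cs=[c for c in cv2.findContours(m,cv2.RETR_EXTERNAL,cv2.CHAIN_APPROX_NONE)[0] if cv2.contourArea(c)>15]
    P=onz('wrist',np.vstack(cs).reshape(-1,2),z,s)[:,:2].astype(np.float32); (c,wh,a)=cv2.minAreaRect(P); return np.round(c,4),np.round(wh,4),round(a,2)
E
python3 - <<'E'
from sc import *
z=s['eef_pos'][2]-.037
print('foot in hand',rw(mask(im,24,34,180,100),z+.022))
plan((.488,.417,.0385,2.853))
E
```

```text
foot in hand (array([0.4659, 0.4255]), array([0.0453, 0.0685]), 73.29)
t 11.5 pose [0.4892 0.4184 0.0758 2.851 ] q6 -0.73 F [ 0.2  0.3 -1.7] open 0.228 ff 72.4 tilt [0.0043 0.0026]
x 0.0008 y -0.0017 z 0.0373 yaw -0.002 len 0.037
```

Call:
move_arm --plan '[{"x": 0.001, "y": -0.001, "z": 0.02, "yaw": 0, "fingers": 1}, {"x": 0.001, "y": -0.001, "z": 0.03, "yaw": 0, "fingers": 1}, {"x": 0.001, "y": -0.001, "z": 0.037, "yaw": 0, "fingers": 1}, {"x": 0.001, "y": -0.001, "z": 0.037, "yaw": 0, "fingers": 1}, {"x": 0.001, "y": -0.001, "z": 0.037, "yaw": 0, "fingers": 1}]'

```text
time: 12.0
eef_pos: [0.4868, 0.4179, 0.0378]
tcp_rot: [0.144, 0.99, 0.001, 0.001]
contact_force: [-1.0, -0.4, 3.9]
opening: 0.223
finger_force: 73.2
```

Call:
move_arm --plan '[{"x": 0, "y": 0, "z": 0, "yaw": 0, "fingers": 0.5}, {"x": 0, "y": 0, "z": 0, "yaw": 0, "fingers": 0}, {"x": 0, "y": 0, "z": 0, "yaw": 0, "fingers": 0}, {"x": 0, "y": 0, "z": 0, "yaw": 0, "fingers": 0}, {"x": 0, "y": 0, "z": 0, "yaw": 0, "fingers": 0}]'

```text
time: 12.5
eef_pos: [0.4859, 0.4172, 0.0356]
tcp_rot: [0.144, 0.99, -0.0, -0.0]
contact_force: [-0.1, -0.8, -0.3]
opening: 0.998
finger_force: 0.0
```

Call:
move_arm --plan '[{"x": 0, "y": 0, "z": -0.05, "yaw": 0, "fingers": 0}, {"x": 0, "y": 0, "z": -0.1, "yaw": 0, "fingers": 0}, {"x": 0, "y": 0, "z": -0.15, "yaw": 0, "fingers": 0}, {"x": 0, "y": 0, "z": -0.2, "yaw": 0, "fingers": 0}, {"x": 0, "y": 0, "z": -0.25, "yaw": 0, "fingers": 0}]'

```text
time: 13.0
eef_pos: [0.4856, 0.4171, 0.2878]
tcp_rot: [0.144, 0.99, 0.0, 0.0]
contact_force: [1.3, 0.6, 0.3]
opening: 1.0
finger_force: 0.0
```

Call:
move_arm --plan '[{"x": 0, "y": 0, "z": 0, "yaw": 0, "fingers": 0}, {"x": 0, "y": 0, "z": 0, "yaw": 0, "fingers": 0}, {"x": 0, "y": 0, "z": 0, "yaw": 0, "fingers": 0}]'

```text
time: 13.3
eef_pos: [0.4852, 0.4168, 0.2836]
tcp_rot: [0.144, 0.99, -0.001, -0.001]
contact_force: [-0.6, -0.2, -1.2]
opening: 0.999
finger_force: 0.0
```

```bash
python3 - <<'E'
from sc import *
o=np.zeros((480,640),np.uint8); o[90:285,260:400]=1
print('mat',rw(mask(im,100,120)*o,.001)); print('foot',rw(mask(im,24,34,180,100)*o,.023))
cv2.imwrite('pics/w6.png',im[:,:,::-1])
T,_=grab('top','t6.png'); plan()
E
```

```text
mat (array([0.4879, 0.4173]), array([0.1014, 0.1796]), 73.55)
foot (array([0.488 , 0.4184]), array([0.0453, 0.1176]), 73.33)
t 13.4 pose [0.485  0.4166 0.2826 2.8517] q6 -0.73 F [ 0.7  0.2 -1. ] open 0.997 ff 0.0 tilt [-0.0043 -0.0026]
```

View pics/w6.png

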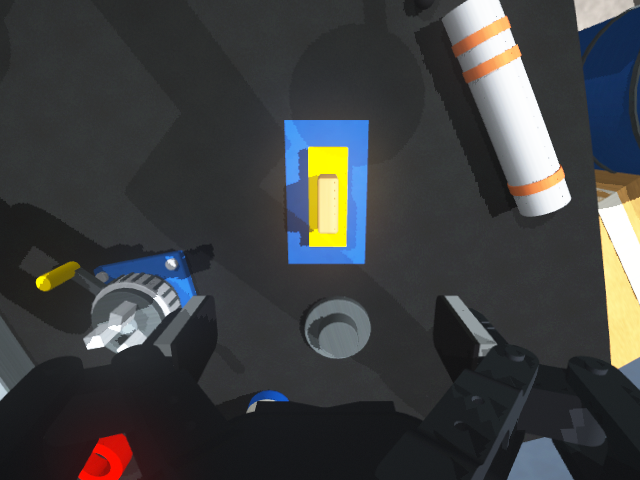

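The scraper is centred on the mat within 1 mm and 0.3° (foot at (328,197)). Next, over the chuck; compute its geometry first.

```bash
python3 - <<'E'
from meas import *
import contextlib
print('knobA',tri((220,186),(240.5,287.5)),'knobB',tri((261.5,251.5),(316.7,267)))
print('bottle base(side)',onz('side',[[182,322]],0.0),'cap',tri((205,126),(171,268)))
plan((.54,.33,.30,2.15),(.56,.25,.30,1.4),(.58,.17,.30,.65))
E
```

```text
top mat (array([0.4868, 0.4172]), array([0.1032, 0.1819]), 73.47688293457031)
top foot(z.022) (array([0.4867, 0.4136]), array([0.0511, 0.1185]), 74.36363983154297) [[0.5003 0.4016 0.022 ]]
side mat (array([0.4891, 0.4189]), array([0.1032, 0.1829]), 73.49366760253906)
side foot(z.022) (array([0.4881, 0.4283]), array([0.0512, 0.1234]), 72.71036529541016) [[0.4881 0.4406 0.022 ]]
top base (array([0.5548, 0.1525]), array([0.1217, 0.1225]), 84.92182922363281)
side base (array([0.557 , 0.1585]), array([0.1326, 0.1269]), 84.46951293945312)
top knob (67, [221.4, 188.9], [217, 184, 10, 11])
top knob (60, [261.3, 250.7], [257, 246, 9, 10])
side knob (154, [316.8, 274.7], [313, 264, 9, 23])
side knob (147, [240.5, 297.2], [236, 285, 9, 23])
top chip (71, [382.7, 259.0], [375, 255, 16, 9]) [[ 0.4648 -0.211   0.043 ]]
top chip (69, [361.2, 262.0], [355, 258, 14, 9]) [[ 0.456  -0.1556  0.043 ]]
top tray (array([ 0.435 , -0.1802]), array([0.0862, 0.1961]), 5.158416748046875)
side chip (60, [300.8, 197.0], [295, 195, 13, 6]) [[ 0.6208 -0.3318  0.043 ]]
side chip (36, [339.4, 228.9], [336, 225, 8, 9]
[... 282 characters left out ...]
7.5, 249.4], [471, 242, 18, 13])
top red (200, [473.4, 251.1], [465, 240, 22, 21])
side orange (94, [347.5, 155.3], [344, 148, 8, 15])
side red (47, [347.1, 162.1], [340, 159, 15, 6])
knobA (array([0.6347, 0.2065, 0.094 ]), np.float64(0.00282682134472854)) knobB (array([0.4759, 0.0957, 0.0909]), np.float64(0.0076960261293638555))
bottle base(side) [[0.7745 0.2479 0.    ]] cap (array([0.7733, 0.2401, 0.154 ]), np.float64(0.0022127404724560547))
t 13.5 pose [0.4853 0.4168 0.2833 2.8518] q6 -0.73 F [-0.5 -0.2 -0.6] open 0.999 ff 0.0 tilt [-0.0034 -0.0021]
x -0.0773 y -0.0675 z -0.0167 yaw 0.7018 len 0.104
x -0.0779 y -0.0271 z -0.0 yaw 0.75 len 0.082
x -0.0754 y 0.0333 z -0.0 yaw 0.75 len 0.082
```

Call:
move_arm --plan '[{"x": -0.077, "y": -0.068, "z": -0.017, "yaw": 0.7, "fingers": 0}, {"x": -0.077, "y": -0.068, "z": -0.017, "yaw": 0.7, "fingers": 0}, {"x": -0.077, "y": -0.068, "z": -0.017, "yaw": 0.7, "fingers": 0}, {"x": -0.077, "y": -0.068, "z": -0.017, "yaw": 0.7, "fingers": 0}, {"x": -0.077, "y": -0.068, "z": -0.017, "yaw": 0.7, "fingers": 0}]'

```text
time: 14.0
eef_pos: [0.5405, 0.3292, 0.3015]
tcp_rot: [0.478, 0.879, -0.001, -0.001]
contact_force: [-0.5, -0.4, 0.5]
opening: 1.001
finger_force: 0.0
```

Call:
move_arm --plan '[{"x": -0.078, "y": -0.027, "z": 0, "yaw": 0.75, "fingers": 0}, {"x": -0.078, "y": -0.027, "z": 0, "yaw": 0.75, "fingers": 0}, {"x": -0.078, "y": -0.027, "z": 0, "yaw": 0.75, "fingers": 0}, {"x": -0.078, "y": -0.027, "z": 0, "yaw": 0.75, "fingers": 0}, {"x": -0.078, "y": -0.027, "z": 0, "yaw": 0.75, "fingers": 0}]'

```text
time: 14.5
eef_pos: [0.5604, 0.2495, 0.3015]
tcp_rot: [0.767, 0.642, -0.001, -0.0]
contact_force: [-0.2, 0.3, -0.1]
opening: 0.998
finger_force: 0.0
```

Call:
move_arm --plan '[{"x": -0.075, "y": 0.033, "z": 0, "yaw": 0.75, "fingers": 0}, {"x": -0.075, "y": 0.033, "z": 0, "yaw": 0.75, "fingers": 0}, {"x": -0.075, "y": 0.033, "z": 0, "yaw": 0.75, "fingers": 0}, {"x": -0.075, "y": 0.033, "z": 0, "yaw": 0.75, "fingers": 0}, {"x": -0.075, "y": 0.033, "z": 0, "yaw": 0.75, "fingers": 0}]'

```text
time: 15.0
eef_pos: [0.5803, 0.17, 0.3014]
tcp_rot: [0.948, 0.317, -0.001, -0.0]
contact_force: [-0.1, -0.4, -0.1]
opening: 0.998
finger_force: 0.0
```

Call:
move_arm --plan '[{"x": 0, "y": 0, "z": 0, "yaw": 0, "fingers": 0}, {"x": 0, "y": 0, "z": 0, "yaw": 0, "fingers": 0}]'

```text
time: 15.2
eef_pos: [0.5802, 0.1705, 0.3019]
tcp_rot: [0.947, 0.322, -0.001, -0.0]
contact_force: [-0.4, -0.6, -0.1]
opening: 0.996
finger_force: 0.0
```

```bash
python3 - <<'E'
from sc import *
cv2.imwrite('pics/w7.png',im[:,:,::-1])
for k in blobs(mask(im,22,34,120,80)): print('yellow',k[:3])
print('base',rw(mask(im,100,120),.012))
plan()
E
```

```text
yellow (2738, [129.3, 126.1], [71, 81, 100, 92])
yellow (264, [329.5, 139.2], [321, 130, 18, 19])
yellow (2121, [620.7, 264.9], [596, 236, 44, 65])
yellow (416, [320.8, 304.3], [313, 289, 17, 30])
base (array([0.5571, 0.312 ]), array([0.3377, 0.435 ]), 32.57)
t 15.25 pose [0.5803 0.1706 0.3021 0.6546] q6 1.03 F [-0.4 -0.  -0.3] open 1.0 ff 0.0 tilt [-0.0011 -0.0001]
```

View pics/w7.png

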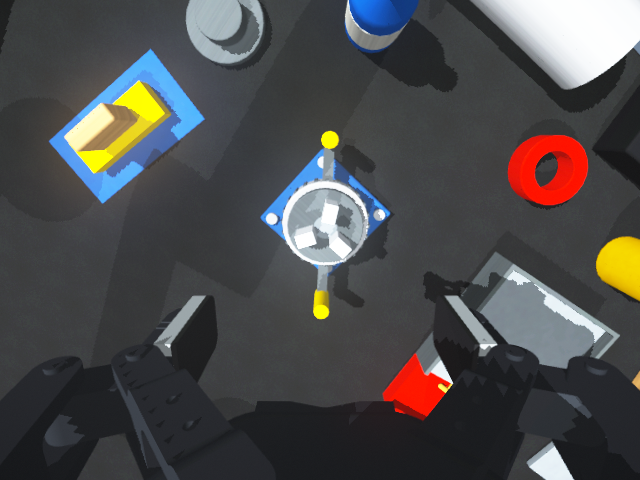

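Wrist view: knob A (330,139), knob B top (321,312), face centre near (325,225), three jaws near closed. Compute the axis.

```bash
python3 - <<'E'
from sc import *
o=np.zeros((480,640),np.uint8); o[145:300,250:400]=1
b=mask(im,100,120)*o; print('base',rw(b,.012))
a,k=onz('wrist',[[329.7,139],[321,312]],.095,s)[:,:2]; print('A',a,'B',k,'mid',(a+k)/2,'dist',np.linalg.norm(a-k),'phi',np.arctan2(*(a-k)[::-1]))
# jaws: bright pixels in face
g=im.min(2); J=((g>205)&(o>0)).astype(np.uint8)
c=onz('wrist',[[325,225]],.107,s)[0,:2]
C=np.array([.5555,.1525])
for q in blobs(J,40):
    P=onz('wrist',np.argwhere(q[3])[:,::-1],.107,s)[:,:2]-C; r=np.linalg.norm(P,axis=1); print(q[:3],'r',r.min().round(4),r.max().round(4),'ang',np.arctan2(*P.mean(0)[::-1]).round(2))
E
```

```text
base (array([0.556 , 0.1522]), array([0.121 , 0.1216]), 84.53)
A [0.63442083 0.20634894] B [0.47790174 0.0976182 ] mid [0.55616129 0.15198357] dist 0.1905796383304034 phi 0.6071468344757813
(48, [320.3, 161.9], [318, 157, 6, 11]) r 0.0687 0.0784 ang 0.71
(970, [314.7, 210.9], [282, 181, 86, 84]) r 0.0304 0.055 ang 1.05
(840, [332.2, 230.0], [315, 199, 37, 63]) r 0.0023 0.0367 ang -0.44
(45, [381.2, 213.9], [378, 210, 7, 10]) r 0.0592 0.065 ang -0.56
(91, [271.1, 218.6], [266, 213, 11, 12]) r 0.0515 0.0624 ang 1.93
(358, [304.4, 237.4], [294, 226, 22, 23]) r 0.0111 0.0318 ang 2.39
```

```bash
python3 - <<'E'
from h import *
plan((.6342,.2063,.12,.607),(.6342,.2063,.064,.607))
E
```

```text
t 15.3 pose [0.5803 0.1706 0.3023 0.6541] q6 1.04 F [0.1 1.2 0.2] open 1.001 ff 0.0 tilt [-0.0007 -0.0001]
x 0.0645 y 0.0045 z 0.1823 yaw 0.0471 len 0.193
x 0.0 y 0.0 z 0.056 yaw -0.0 len 0.056
```

Call:
move_arm --plan '[{"x": 0.04, "y": 0.005, "z": 0.03, "yaw": 0.047, "fingers": 0}, {"x": 0.065, "y": 0.005, "z": 0.07, "yaw": 0.047, "fingers": 0}, {"x": 0.065, "y": 0.005, "z": 0.12, "yaw": 0.047, "fingers": 0}, {"x": 0.065, "y": 0.005, "z": 0.16, "yaw": 0.047, "fingers": 0}, {"x": 0.065, "y": 0.005, "z": 0.18, "yaw": 0.047, "fingers": 0}]'

```text
time: 15.8
eef_pos: [0.6321, 0.2058, 0.1167]
tcp_rot: [0.954, 0.299, -0.004, -0.001]
contact_force: [-0.9, -0.2, 0.4]
opening: 0.998
finger_force: 0.0
```

Call:
move_arm --plan '[{"x": 0, "y": 0, "z": 0.03, "yaw": 0, "fingers": 0}, {"x": 0, "y": 0, "z": 0.056, "yaw": 0, "fingers": 0}, {"x": 0, "y": 0, "z": 0.056, "yaw": 0, "fingers": 0}, {"x": 0, "y": 0, "z": 0.056, "yaw": 0, "fingers": 0}, {"x": 0, "y": 0, "z": 0.056, "yaw": 0, "fingers": 0}]'

```text
time: 16.3
eef_pos: [0.6367, 0.2064, 0.0691]
tcp_rot: [0.955, 0.298, 0.002, 0.0]
contact_force: [0.8, -0.3, -0.2]
opening: 1.003
finger_force: 0.0
```

Call:
move_arm --plan '[{"x": 0, "y": 0, "z": 0, "yaw": 0, "fingers": 1}, {"x": 0, "y": 0, "z": 0, "yaw": 0, "fingers": 1}, {"x": 0, "y": 0, "z": 0, "yaw": 0, "fingers": 1}, {"x": 0, "y": 0, "z": 0, "yaw": 0, "fingers": 1}, {"x": 0, "y": 0, "z": 0, "yaw": 0, "fingers": 1}]' --force 40

```text
time: 16.8
eef_pos: [0.6352, 0.206, 0.0669]
tcp_rot: [0.955, 0.298, 0.0, 0.0]
contact_force: [0.3, -0.3, 0.4]
opening: 0.148
finger_force: 0.0
```

```bash
cat >> h.py <<'E'
C=np.array([.5561,.1521])
def arc(phi0,dphi,n=5,r=.095):
    # rows in tool frame at start (yaw=phi0, x radial outward)
    for i in range(1,n+1):
        d=dphi*i/n; print('x',round(r*(np.cos(d)-1),4),'y',round(-r*np.sin(d),4),'yaw',round(-d,3))
E
python3 - <<'E'
from h import *
plan((.6342,.2063,.064,.607)); p,_=pose(); d=p[:2]-C; print(np.linalg.norm(d),np.arctan2(d[1],d[0]))
arc(0,.7)
E
```

```text
t 16.8 pose [0.6352 0.206  0.0669 0.6048] q6 1.13 F [ 0.3 -0.3  0.4] open 0.148 ff 0.0 tilt [0.0001 0.    ]
x -0.0006 y -0.0008 z 0.0029 yaw -0.0022 len 0.003
0.09569331380540665 0.5984114621734821
x -0.0009 y -0.0133 yaw -0.14
x -0.0037 y -0.0263 yaw -0.28
x -0.0083 y -0.0387 yaw -0.42
x -0.0145 y -0.0505 yaw -0.56
x -0.0223 y -0.0612 yaw -0.7
```

Call:
move_arm --plan '[{"x": 0, "y": 0, "z": 0.003, "yaw": 0, "fingers": 1}, {"x": 0, "y": 0, "z": 0.003, "yaw": 0, "fingers": 1}, {"x": 0, "y": 0, "z": 0.003, "yaw": 0, "fingers": 1}]'

```text
time: 17.1
eef_pos: [0.6359, 0.2061, 0.065]
tcp_rot: [0.955, 0.298, 0.001, 0.0]
contact_force: [-1.0, 0.1, 5.0]
opening: 0.004
finger_force: 2.7
```

```bash
python3 - <<'E'
from h import *
im,s=grab('wrist','w8.png');plan()
E
```

```text
t 17.15 pose [0.6359 0.2061 0.065  0.6048] q6 1.13 F [-0.9  0.5  5.6] open 0.007 ff 2.7 tilt [0.0016 0.0002]
```

View pics/w8.png

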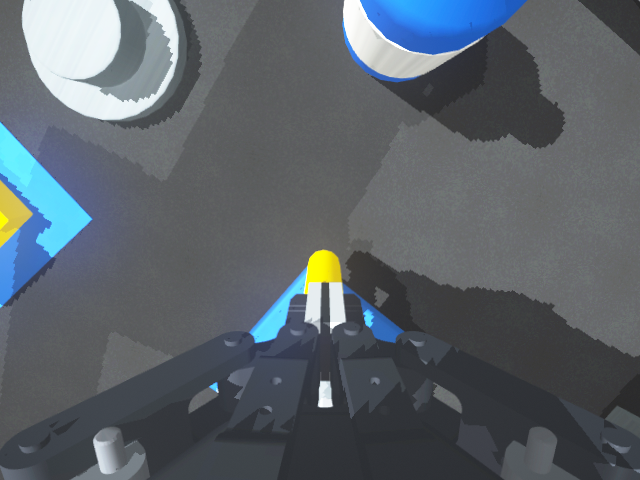

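Fingers are shut while the knob shows just beyond them at (324,265); check where it is really.

```bash
python3 - <<'E'
from h import *
im,s=grab('wrist')
print('knob expected 54,75,95:',proj('wrist',[[.6342,.2063,z] for z in(.054,.075,.095)],s).round(0).tolist())
print('tcp',proj('wrist',[s['eef_pos']],s).round(0), 'grasp',proj('wrist',[s['eef_pos']+[0,0,.019]],s).round(0))
m=mask(im,22,34,120,80);print([k[:3] for k in blobs(m) if k[2][0]>250])
for n in('top','side'):
    I,_=grab(n); print(n,[k[:3] for k in blobs(mask(I,22,34,120,80),15) if 200<k[1][0]<330 and 170<k[1][1]<320])
S,_=grab('side'); cv2.imwrite('pics/s8.png',cv2.resize(S[240:340,200:350,::-1],(750,500),interpolation=cv2.INTER_CUBIC))
E
```

```text
knob expected 54,75,95: [[323.0, 270.0], [323.0, 285.0], [323.0, 304.0]]
tcp [[325. 275.]] grasp [[325. 290.]]
[(992, [323.1, 267.9], [305, 249, 37, 45])]
top [(57, [261.0, 250.7], [257, 247, 9, 9])]
side [(333, [254.6, 216.1], [246, 203, 17, 26]), (140, [316.8, 275.7], [313, 264, 9, 23]), (137, [240.6, 298.0], [236, 289, 9, 19])]
```

View pics/s8.png

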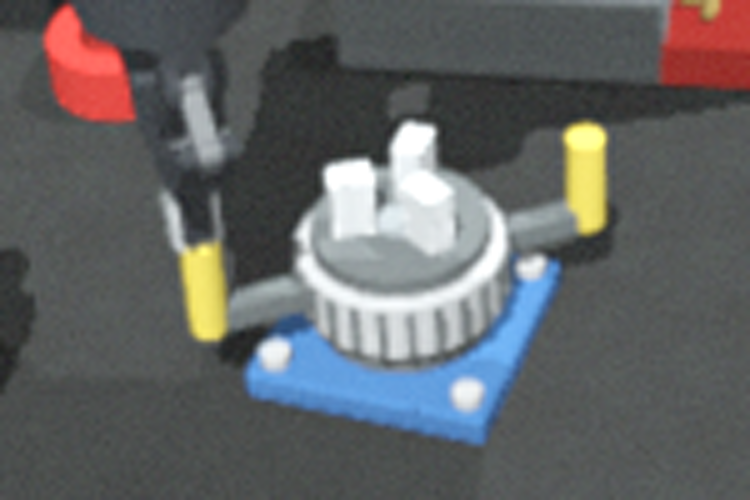

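```bash
python3 - <<'E'
from h import *
im,s=grab('wrist')
print('side post 54,75,95:',proj('side',[[.6342,.2063,z] for z in(.054,.075,.095)]).round(1).tolist(),'tcp',proj('side',[s['eef_pos']]).round(1))
S=cv2.imread('pics/s8.png'); 
print('crop px tcp',(proj('side',[s['eef_pos']])-[200,240])*5)
cv2.imwrite('pics/w8c.png',cv2.resize(im[230:420,220:430,::-1],(663,600),interpolation=cv2.INTER_CUBIC))
plan()
E
```

```text
side post 54,75,95: [[242.0, 300.7], [241.0, 293.7], [240.1, 287.0]] tcp [[240.8 297. ]]
crop px tcp [[203.93122467 284.77204116]]
t 17.4 pose [0.6359 0.2062 0.065  0.6048] q6 1.13 F [-1.5 -0.4  5.8] open -0.002 ff 2.7 tilt [0.0016 0.0003]
```

View pics/w8c.png

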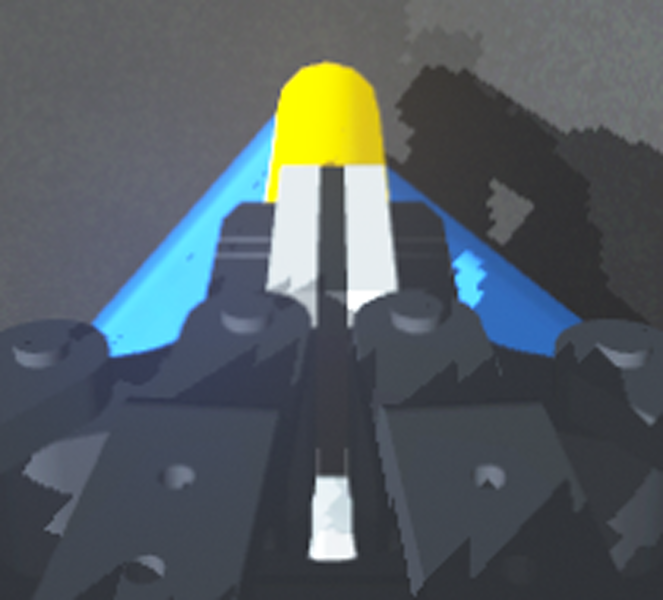

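Evidence (tip row 282 rather than ~255, +5.8 N upward) suggests the fingertips stand on the post's top. Lift 40 mm and check where the tips really are.

Call:
move_arm --plan '[{"x": 0, "y": 0, "z": -0.04, "yaw": 0, "fingers": 1}, {"x": 0, "y": 0, "z": -0.04, "yaw": 0, "fingers": 1}, {"x": 0, "y": 0, "z": -0.04, "yaw": 0, "fingers": 1}]'

```text
time: 17.7
eef_pos: [0.636, 0.2061, 0.1048]
tcp_rot: [0.955, 0.298, 0.001, 0.0]
contact_force: [0.1, -0.6, -0.3]
opening: 0.001
finger_force: 0.0
```

```bash
python3 - <<'E'
from h import *
S,s=grab('side'); im,_=grab('wrist')
t=proj('side',[s['eef_pos']])[0]; print(t,s['eef_pos'])
for h in(0,.01,.02,.03): print(h,'front edge row',proj('wrist',[s['eef_pos']+[.011*np.cos(.605),.011*np.sin(.605),h]],s).round(0))
c=S[200:320,190:290].copy()[:,:,::-1]; c=cv2.resize(c,(480,576),interpolation=cv2.INTER_CUBIC)
cv2.drawMarker(c,tuple(int(v) for v in (t-[190,200])*4.8),(0,0,255),0,12,1)
w=cv2.resize(im[230:420,270:380,::-1],(310,576)); w=cv2.copyMakeBorder(w,0,0,0,0,0)
cv2.imwrite('pics/s9.png',np.hstack([c,w]))
E
```

```text
[238.87693164 283.48532382] [0.63600332 0.20614541 0.10478189]
0 front edge row [[325. 254.]]
0.01 front edge row [[325. 261.]]
0.02 front edge row [[325. 268.]]
0.03 front edge row [[326. 276.]]
```

View pics/s9.png

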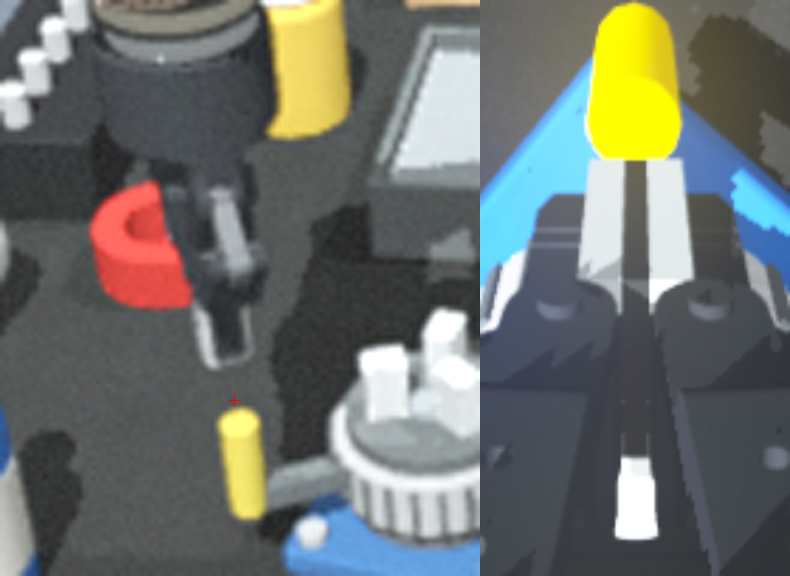

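Fingertips really end about 30 mm above the reported TCP, so I add that offset to heights. Open, descend to TCP z≈0.034, regrip.

Call:
move_arm --plan '[{"x": -0.001, "y": 0, "z": 0, "yaw": 0, "fingers": 0}, {"x": -0.001, "y": 0, "z": 0, "yaw": 0, "fingers": 0}, {"x": -0.001, "y": 0, "z": 0, "yaw": 0, "fingers": 0}, {"x": -0.001, "y": 0, "z": 0, "yaw": 0, "fingers": 0}, {"x": -0.001, "y": 0, "z": 0, "yaw": 0, "fingers": 0}]'

```text
time: 18.3
eef_pos: [0.6343, 0.2055, 0.1036]
tcp_rot: [0.955, 0.298, -0.0, -0.0]
contact_force: [0.1, -0.6, 0.2]
opening: 0.848
finger_force: 0.0
```

Call:
move_arm --plan '[{"x": 0, "y": 0, "z": 0.02, "yaw": 0, "fingers": 0}, {"x": 0, "y": 0, "z": 0.04, "yaw": 0, "fingers": 0}, {"x": 0, "y": 0, "z": 0.06, "yaw": 0, "fingers": 0}, {"x": 0, "y": 0, "z": 0.07, "yaw": 0, "fingers": 0}, {"x": 0, "y": 0, "z": 0.07, "yaw": 0, "fingers": 0}]'

```text
time: 18.8
eef_pos: [0.6329, 0.2052, 0.0317]
tcp_rot: [0.955, 0.298, -0.002, -0.0]
contact_force: [0.7, -0.3, 0.0]
opening: 0.999
finger_force: 0.0
```

Call:
move_arm --plan '[{"x": 0, "y": 0, "z": 0, "yaw": 0, "fingers": 1}, {"x": 0, "y": 0, "z": 0, "yaw": 0, "fingers": 1}, {"x": 0, "y": 0, "z": 0, "yaw": 0, "fingers": 1}, {"x": 0, "y": 0, "z": 0, "yaw": 0, "fingers": 1}, {"x": 0, "y": 0, "z": 0, "yaw": 0, "fingers": 1}]' --force 40

```text
time: 19.3
eef_pos: [0.6347, 0.2056, 0.0346]
tcp_rot: [0.955, 0.298, 0.0, -0.0]
contact_force: [0.7, 0.3, 0.0]
opening: 0.2
finger_force: 38.9
```

Call:
move_arm --plan '[{"x": 0, "y": 0, "z": 0, "yaw": 0, "fingers": 1}, {"x": 0, "y": 0, "z": 0, "yaw": 0, "fingers": 1}, {"x": 0, "y": 0, "z": 0, "yaw": 0, "fingers": 1}]'

```text
time: 19.6
eef_pos: [0.6347, 0.2056, 0.0346]
tcp_rot: [0.955, 0.298, 0.0, -0.0]
contact_force: [-1.4, 0.8, 4.9]
opening: 0.2
finger_force: 39.1
```

```bash
python3 - <<'E'
from h import *
plan((.6342,.2063,.034,.607)); p,_=pose(); d=p[:2]-C; print(np.linalg.norm(d),np.arctan2(d[1],d[0]))
E
```

```text
t 19.6 pose [0.6347 0.2056 0.0346 0.6047] q6 1.13 F [-1.4  0.8  4.9] open 0.2 ff 39.1 tilt [0.0008 0.0003]
x -0.0 y -0.0009 z 0.0006 yaw -0.0023 len 0.001
0.09509133682553493 0.597713862790804
```

Call:
move_arm --plan '[{"x": -0.001, "y": -0.013, "z": 0, "yaw": -0.14, "fingers": 1}, {"x": -0.004, "y": -0.026, "z": 0, "yaw": -0.28, "fingers": 1}, {"x": -0.008, "y": -0.039, "z": 0, "yaw": -0.42, "fingers": 1}, {"x": -0.0145, "y": -0.0505, "z": 0, "yaw": -0.56, "fingers": 1}, {"x": -0.022, "y": -0.061, "z": 0, "yaw": -0.7, "fingers": 1}]'

```text
time: 20.1
eef_pos: [0.5825, 0.2434, 0.0345]
tcp_rot: [0.793, 0.609, 0.001, 0.001]
contact_force: [-0.3, -2.5, 4.4]
opening: 0.199
finger_force: 39.7
```

```bash
cat >> h.py <<'E'
def onarc():
    p,s=pose(); d=p[:2]-C; ph=np.arctan2(d[1],d[0]); print('r',round(np.linalg.norm(d),4),'phi',round(ph%6.2832,3),'yaw',round(p[3]%6.2832,3),'ft',round(float(np.dot(s['contact_force'][:2],[-np.sin(ph),np.cos(ph)])),1)); return p
E
python3 - <<'E'
from h import *
plan();onarc()
E
```

```text
t 20.1 pose [0.5825 0.2434 0.0345 1.3095] q6 0.5 F [-0.3 -2.5  4.4] open 0.199 ff 39.7 tilt [0.0031 0.0006]
r 0.0951 phi 1.289 yaw 1.309 ft -0.4
```

Call:
move_arm --plan '[{"x": -0.001, "y": -0.013, "z": 0, "yaw": -0.14, "fingers": 1}, {"x": -0.004, "y": -0.026, "z": 0, "yaw": -0.28, "fingers": 1}, {"x": -0.008, "y": -0.039, "z": 0, "yaw": -0.42, "fingers": 1}, {"x": -0.0145, "y": -0.0505, "z": 0, "yaw": -0.56, "fingers": 1}, {"x": -0.022, "y": -0.061, "z": 0, "yaw": -0.7, "fingers": 1}]'

```text
time: 20.6
eef_pos: [0.5174, 0.2389, 0.0345]
tcp_rot: [0.536, 0.844, 0.002, 0.0]
contact_force: [1.2, 0.7, 3.2]
opening: 0.195
finger_force: 39.7
```

Call:
move_arm --plan '[{"x": -0.001, "y": -0.013, "z": 0, "yaw": -0.14, "fingers": 1}, {"x": -0.004, "y": -0.026, "z": 0, "yaw": -0.28, "fingers": 1}, {"x": -0.008, "y": -0.039, "z": 0, "yaw": -0.42, "fingers": 1}, {"x": -0.0145, "y": -0.0505, "z": 0, "yaw": -0.56, "fingers": 1}, {"x": -0.022, "y": -0.061, "z": 0, "yaw": -0.7, "fingers": 1}]'

```text
time: 21.1
eef_pos: [0.4704, 0.1933, 0.0345]
tcp_rot: [0.214, 0.977, 0.001, -0.0]
contact_force: [-1.2, 1.8, 5.9]
opening: 0.196
finger_force: 39.8
```

```bash
python3 - <<'E'
from h import *
plan();onarc(); arc(0,.25,5)
E
```

```text
t 21.1 pose [0.4704 0.1933 0.0345 2.7093] q6 -0.95 F [-1.2  1.8  5.9] open 0.196 ff 39.8 tilt [-0.0001  0.0026]
r 0.0951 phi 2.694 yaw 2.709 ft -1.1
x -0.0001 y -0.0047 yaw -0.05
x -0.0005 y -0.0095 yaw -0.1
x -0.0011 y -0.0142 yaw -0.15
x -0.0019 y -0.0189 yaw -0.2
x -0.003 y -0.0235 yaw -0.25
```

Call:
move_arm --plan '[{"x": 0, "y": -0.005, "z": 0, "yaw": -0.05, "fingers": 1}, {"x": -0.0005, "y": -0.0095, "z": 0, "yaw": -0.1, "fingers": 1}, {"x": -0.001, "y": -0.014, "z": 0, "yaw": -0.15, "fingers": 1}, {"x": -0.002, "y": -0.019, "z": 0, "yaw": -0.2, "fingers": 1}, {"x": -0.003, "y": -0.0235, "z": 0, "yaw": -0.25, "fingers": 1}]'

```text
time: 21.6
eef_pos: [0.4627, 0.1706, 0.0345]
tcp_rot: [0.093, 0.996, 0.001, -0.001]
contact_force: [-5.1, 3.8, 8.0]
opening: 0.198
finger_force: 40.1
```

```bash
python3 - <<'E'
from h import *
plan();onarc()
T,_=grab('top'); 
g=T.min(2); o=np.zeros_like(g); o[195:250,215:275]=1
for q in blobs(((g>200)&(o>0)).astype(np.uint8),15):
    P=onz('top',np.argwhere(q[3])[:,::-1],.107)[:,:2]-C; r=np.linalg.norm(P,axis=1); print(q[:2],'r',r.min().round(4),r.max().round(4),np.arctan2(*P.mean(0)[::-1]).round(2))
E
```

```text
t 21.6 pose [0.4627 0.1706 0.0345 2.9558] q6 -1.24 F [-5.1  3.8  8. ] open 0.198 ff 40.1 tilt [-0.0022  0.002 ]
r 0.0952 phi 2.945 yaw 2.956 ft -2.7
(53, [232.6, 204.9]) r 0.0229 0.0465 0.55
(47, [252.4, 218.4]) r 0.0246 0.0431 -1.7
(19, [260.0, 243.2]) r 0.0799 0.0904 -2.45
```

Call:
move_arm --plan '[{"x": 0, "y": -0.003, "z": 0, "yaw": -0.03, "fingers": 1}, {"x": 0, "y": -0.005, "z": 0, "yaw": -0.05, "fingers": 1}]'

```text
time: 21.85
eef_pos: [0.4619, 0.1657, 0.0345]
tcp_rot: [0.068, 0.998, 0.001, -0.001]
contact_force: [-3.7, 3.2, 8.6]
opening: 0.196
finger_force: 40.1
```

Call:
move_arm --plan '[{"x": 0, "y": -0.003, "z": 0, "yaw": -0.03, "fingers": 1}, {"x": 0, "y": -0.005, "z": 0, "yaw": -0.05, "fingers": 1}]'

```text
time: 22.05
eef_pos: [0.4614, 0.161, 0.0345]
tcp_rot: [0.043, 0.999, 0.001, -0.001]
contact_force: [-4.5, 9.6, 7.6]
opening: 0.197
finger_force: 40.2
```

```bash
python3 - <<'E'
from h import *
plan();onarc()
E
```

```text
t 22.05 pose [0.4614 0.161  0.0345 3.055 ] q6 -1.36 F [-4.5  9.6  7.6] open 0.197 ff 40.2 tilt [-0.0018  0.0023]
r 0.0952 phi 3.048 yaw 3.055 ft -9.1
```

The stop is reached (−9 N tangential): the sleeve is open at φ≈3.04. Release, rise, locate the bit.

Call:
move_arm --plan '[{"x": 0, "y": 0.001, "z": 0, "yaw": 0, "fingers": 0.5}, {"x": 0, "y": 0.001, "z": 0, "yaw": 0, "fingers": 0}, {"x": 0, "y": 0.001, "z": 0, "yaw": 0, "fingers": 0}, {"x": 0, "y": 0.001, "z": 0, "yaw": 0, "fingers": 0}, {"x": 0, "y": 0.001, "z": 0, "yaw": 0, "fingers": 0}]'

```text
time: 22.55
eef_pos: [0.462, 0.1608, 0.0335]
tcp_rot: [0.043, 0.999, -0.0, -0.0]
contact_force: [0.2, -0.2, -0.5]
opening: 1.0
finger_force: 0.0
```

Call:
move_arm --plan '[{"x": 0, "y": 0, "z": -0.05, "yaw": 0, "fingers": 0}, {"x": 0, "y": 0, "z": -0.1, "yaw": 0, "fingers": 0}, {"x": 0, "y": 0, "z": -0.15, "yaw": 0, "fingers": 0}, {"x": 0, "y": 0, "z": -0.2, "yaw": 0, "fingers": 0}, {"x": 0, "y": 0, "z": -0.25, "yaw": 0, "fingers": 0}]'

```text
time: 23.05
eef_pos: [0.4617, 0.1608, 0.2858]
tcp_rot: [0.043, 0.999, -0.0, 0.0]
contact_force: [1.0, 0.4, -1.0]
opening: 0.999
finger_force: 0.0
```

```bash
python3 - <<'E' | tail -8
from meas import *
print('red z.146',onz('top',[[473.0,251]],.146), 'tri top of head',tri((482,247),(347.5,148)), 'collar',tri((472.5,251),(347,162)))
plan((.55,.03,.32,2.4),(.56,-.2,.32,1.75),(.51,-.42,.30,1.6))
E
```

```text
top mat (array([0.4538, 0.427 ]), array([0.1025, 0.1125]), 74.55403900146484)Traceback (most recent call last):
  File "<stdin>", line 1, in <module>
  File "meas.py", line 14, in <module>
    y=roi(mask(im,22,34,120,100),*b); print(n,'foot(z.022)',rect(hullmask(y),0.022,n), onz(n,[blobs(y)[0][1]],0.022))
                                                                 ~~~~~~~~^^^
  File "meas.py", line 11, in hullmask
    return np.vstack([c for c in cv2.findContours(m,cv2.RETR_EXTERNAL,cv2.CHAIN_APPROX_NONE)[0] if cv2.contourArea(c)>15])
           ~~~~~~~~~^^^^^^^^^^^^^^^^^^^^^^^^^^^^^^^^^^^^^^^^^^^^^^^^^^^^^^^^^^^^^^^^^^^^^^^^^^^^^^^^^^^^^^^^^^^^^^^^^^^^^^
    return _nx.concatenate(arrs, 0, dtype=dtype, casting=casting)
           ~~~~~~~~~~~~~~~^^^^^^^^^^^^^^^^^^^^^^^^^^^^^^^^^^^^^^^
ValueError: need at least one array to concatenate
```

```bash
(cat <<'E'
from h import *
np.set_printoptions(precision=4,suppress=True)
E
sed -n '/^def tri/,$p' meas.py) > tri.py
python3 - <<'E'
from tri import *
print('red z.146',onz('top',[[473.0,251]],.146), 'head top',tri((482,247),(347.5,148)), 'collar',tri((472.5,251),(347,162)))
plan((.55,.03,.32,2.4),(.56,-.2,.32,1.75),(.51,-.42,.30,1.6))
E
```

```text
red z.146 [[ 0.4764 -0.4151  0.146 ]] head top (array([ 0.4813, -0.423 ,  0.1886]), np.float64(0.001703540123804481)) collar (array([ 0.4791, -0.4147,  0.143 ]), np.float64(0.004567286808597699))
t 23.15 pose [0.466  0.1614 0.2933 3.0547] q6 -1.36 F [-0.8 -0.1  0.5] open 1.0 ff 0.0 tilt [0.0166 0.0021]
x -0.0951 y -0.1236 z -0.0267 yaw 0.6547 len 0.158
x -0.1627 y -0.1628 z -0.0 yaw 0.65 len 0.23
x -0.2076 y -0.0884 z 0.02 yaw 0.15 len 0.226
```

Call:
move_arm --plan '[{"x": -0.095, "y": -0.124, "z": -0.027, "yaw": 0.655, "fingers": 0}, {"x": -0.095, "y": -0.124, "z": -0.027, "yaw": 0.655, "fingers": 0}, {"x": -0.095, "y": -0.124, "z": -0.027, "yaw": 0.655, "fingers": 0}, {"x": -0.095, "y": -0.124, "z": -0.027, "yaw": 0.655, "fingers": 0}, {"x": -0.095, "y": -0.124, "z": -0.027, "yaw": 0.655, "fingers": 0}]'

```text
time: 23.65
eef_pos: [0.5469, 0.0269, 0.31]
tcp_rot: [0.366, 0.931, -0.0, -0.0]
contact_force: [-0.4, 1.2, -0.4]
opening: 1.001
finger_force: 0.0
```

Call:
move_arm --plan '[{"x": -0.163, "y": -0.163, "z": 0, "yaw": 0.65, "fingers": 0}, {"x": -0.163, "y": -0.163, "z": 0, "yaw": 0.65, "fingers": 0}, {"x": -0.163, "y": -0.163, "z": 0, "yaw": 0.65, "fingers": 0}, {"x": -0.163, "y": -0.163, "z": 0, "yaw": 0.65, "fingers": 0}, {"x": -0.163, "y": -0.163, "z": 0, "yaw": 0.65, "fingers": 0}]'

```text
time: 24.15
eef_pos: [0.5554, -0.2045, 0.3096]
tcp_rot: [0.644, 0.765, -0.0, -0.0]
contact_force: [0.7, 0.2, -0.3]
opening: 1.0
finger_force: 0.0
```

Call:
move_arm --plan '[{"x": -0.18, "y": -0.11, "z": 0.02, "yaw": 0.15, "fingers": 0}, {"x": -0.18, "y": -0.11, "z": 0.02, "yaw": 0.15, "fingers": 0}, {"x": -0.18, "y": -0.11, "z": 0.02, "yaw": 0.15, "fingers": 0}, {"x": -0.18, "y": -0.11, "z": 0.02, "yaw": 0.15, "fingers": 0}, {"x": -0.18, "y": -0.11, "z": 0.02, "yaw": 0.15, "fingers": 0}]'

```text
time: 24.65
eef_pos: [0.4771, -0.4018, 0.2885]
tcp_rot: [0.699, 0.715, -0.001, -0.001]
contact_force: [-0.3, 0.3, -0.1]
opening: 0.998
finger_force: 0.0
```

Call:
move_arm --plan '[{"x": 0, "y": 0, "z": 0, "yaw": 0, "fingers": 0}, {"x": 0, "y": 0, "z": 0, "yaw": 0, "fingers": 0}, {"x": 0, "y": 0, "z": 0, "yaw": 0, "fingers": 0}]'

```text
time: 24.95
eef_pos: [0.4807, -0.3964, 0.291]
tcp_rot: [0.696, 0.718, 0.0, 0.0]
contact_force: [-0.5, 0.7, -0.0]
opening: 1.004
finger_force: 0.0
```

```bash
python3 - <<'E'
from sc import *
cv2.imwrite('pics/w10.png',im[:,:,::-1])
for nm,a in(('orange',(7,18)),('red',(172,5))):
    for k in blobs(mask(im,*a,120,80)): print(nm,k[:3])
plan()
E
```

```text
orange (1241, [461.5, 208.3], [432, 174, 103, 93])
orange (473, [322.3, 241.9], [306, 231, 34, 36])
red (9217, [285.9, 50.7], [229, 0, 113, 108])
red (1385, [322.5, 236.3], [294, 216, 57, 51])
t 25.0 pose [ 0.4808 -0.3964  0.2912  1.6021] q6 -0.88 F [-0.3 -1.1  0.2] open 0.998 ff 0.0 tilt [ 0.0006 -0.0003]
```

View pics/w10.png

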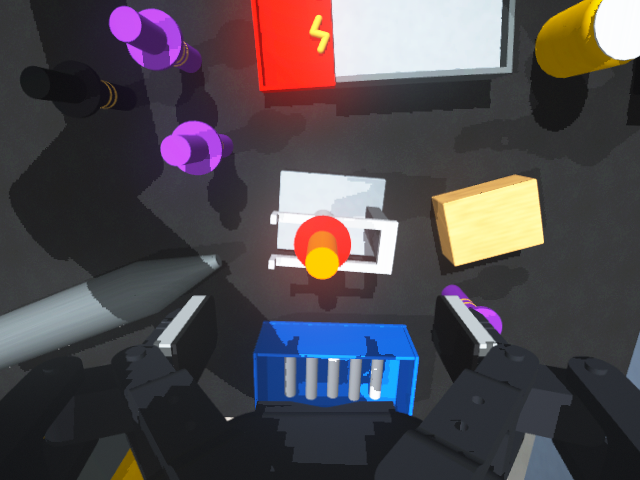

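Bit's collar centre is (322,243), head top (322,264); rack prongs run left. Compute its position.

```bash
python3 - <<'E'
from h import *
im,s=grab('wrist')
c,h=onz('wrist',[[322.5,242]],.146,s)[0],onz('wrist',[[321.5,264]],.196,s)[0]; print(c,h)
plan((*((c+h)/2)[:2],.20,1.602),(*((c+h)/2)[:2],.123,1.602))
E
```

```text
[ 0.47931134 -0.42072733  0.146     ] [ 0.47881262 -0.42393497  0.196     ]
t 25.05 pose [ 0.4808 -0.3964  0.2912  1.6021] q6 -0.88 F [-0.1 -0.4  0.1] open 0.999 ff 0.0 tilt [ 0.0006 -0.0003]
x -0.0258 y -0.0025 z 0.0912 yaw 0.0001 len 0.095
x 0.0 y 0.0 z 0.077 yaw -0.0 len 0.077
```

Call:
move_arm --plan '[{"x": -0.025, "y": -0.002, "z": 0.0, "yaw": 0, "fingers": 0}, {"x": -0.025, "y": -0.002, "z": 0.04, "yaw": 0, "fingers": 0}, {"x": -0.025, "y": -0.002, "z": 0.08, "yaw": 0, "fingers": 0}, {"x": -0.025, "y": -0.002, "z": 0.091, "yaw": 0, "fingers": 0}, {"x": -0.025, "y": -0.002, "z": 0.091, "yaw": 0, "fingers": 0}]'

```text
time: 25.55
eef_pos: [0.4782, -0.4211, 0.1974]
tcp_rot: [0.696, 0.718, 0.0, -0.002]
contact_force: [-0.0, -0.1, 0.3]
opening: 1.004
finger_force: 0.0
```

Call:
move_arm --plan '[{"x": 0, "y": 0, "z": 0.03, "yaw": 0, "fingers": 0}, {"x": 0, "y": 0, "z": 0.06, "yaw": 0, "fingers": 0}, {"x": 0, "y": 0, "z": 0.075, "yaw": 0, "fingers": 0}, {"x": 0, "y": 0, "z": 0.075, "yaw": 0, "fingers": 0}, {"x": 0, "y": 0, "z": 0.075, "yaw": 0, "fingers": 0}]'

```text
time: 26.05
eef_pos: [0.4795, -0.4238, 0.1269]
tcp_rot: [0.697, 0.717, -0.0, 0.001]
contact_force: [0.2, 0.4, 0.1]
opening: 1.002
finger_force: 0.0
```

```bash
python3 - <<'E'
from h import *
plan((.479,-.4215,.123,1.602))
E
```

```text
t 26.05 pose [ 0.4795 -0.4238  0.1269  1.6001] q6 -0.91 F [0.2 0.4 0.1] open 1.002 ff 0.0 tilt [ 0.0019 -0.0023]
x 0.0023 y -0.0005 z 0.0039 yaw -0.0019 len 0.005
```

Call:
move_arm --plan '[{"x": 0.001, "y": 0, "z": 0.002, "yaw": 0, "fingers": 0}, {"x": 0.001, "y": 0, "z": 0.002, "yaw": 0, "fingers": 1}, {"x": 0.001, "y": 0, "z": 0.002, "yaw": 0, "fingers": 1}, {"x": 0.001, "y": 0, "z": 0.002, "yaw": 0, "fingers": 1}, {"x": 0.001, "y": 0, "z": 0.002, "yaw": 0, "fingers": 1}]' --force 80

```text
time: 26.55
eef_pos: [0.4786, -0.422, 0.123]
tcp_rot: [0.697, 0.717, -0.0, 0.0]
contact_force: [0.6, 0.2, -0.0]
opening: 0.331
finger_force: 0.0
```

Call:
move_arm --plan '[{"x": 0, "y": 0, "z": 0, "yaw": 0, "fingers": 1}, {"x": 0, "y": 0, "z": 0, "yaw": 0, "fingers": 1}, {"x": 0, "y": 0, "z": 0, "yaw": 0, "fingers": 1}, {"x": 0, "y": 0, "z": 0, "yaw": 0, "fingers": 1}]'

```text
time: 26.95
eef_pos: [0.4788, -0.4221, 0.1232]
tcp_rot: [0.697, 0.717, 0.0, 0.0]
contact_force: [1.0, 0.1, 1.7]
opening: 0.285
finger_force: 78.3
```

```bash
python3 - <<'E'
from h import *
plan((.479,-.4215,.15,1.602),(.479,-.4215,.36,1.602))
E
```

```text
t 26.95 pose [ 0.4788 -0.4221  0.1232  1.5998] q6 -0.91 F [1.  0.1 1.7] open 0.285 ff 78.3 tilt [ 0.0007 -0.0006]
x 0.0006 y 0.0002 z -0.0268 yaw -0.0022 len 0.027
x 0.0 y 0.0 z -0.21 yaw -0.0 len 0.21
```

Call:
move_arm --plan '[{"x": 0, "y": 0, "z": -0.01, "yaw": 0, "fingers": 1}, {"x": 0, "y": 0, "z": -0.03, "yaw": 0, "fingers": 1}, {"x": 0, "y": 0, "z": -0.06, "yaw": 0, "fingers": 1}, {"x": 0, "y": 0, "z": -0.09, "yaw": 0, "fingers": 1}, {"x": 0, "y": 0, "z": -0.12, "yaw": 0, "fingers": 1}]'

```text
time: 27.45
eef_pos: [0.4777, -0.4212, 0.2426]
tcp_rot: [0.697, 0.717, -0.0, -0.002]
contact_force: [0.9, -0.1, -3.3]
opening: 0.288
finger_force: 78.6
```

Call:
move_arm --plan '[{"x": 0, "y": 0, "z": -0.03, "yaw": 0, "fingers": 1}, {"x": 0, "y": 0, "z": -0.06, "yaw": 0, "fingers": 1}, {"x": 0, "y": 0, "z": -0.09, "yaw": 0, "fingers": 1}, {"x": 0, "y": 0, "z": -0.1, "yaw": 0, "fingers": 1}, {"x": 0, "y": 0, "z": -0.1, "yaw": 0, "fingers": 1}]'

```text
time: 27.95
eef_pos: [0.4787, -0.4223, 0.3442]
tcp_rot: [0.697, 0.717, -0.0, 0.001]
contact_force: [0.8, -0.7, -3.5]
opening: 0.282
finger_force: 78.6
```

```bash
python3 - <<'E'
from h import *
im,s=grab('wrist')
for nm,a in(('orange',(7,18)),('red',(172,5))):
    for k in blobs(mask(im,*a,120,80),30): print(nm,k[:3])
plan((.56,-.22,.34,1.602),(.59,.02,.34,1.602),(.5561,.1521,.30,1.602))
E
```

```text
orange (856, [448.6, 184.3], [424, 151, 95, 83])
orange (4779, [323.1, 322.7], [283, 270, 84, 129])
orange (309, [164.0, 401.0], [153, 387, 23, 29])
orange (264, [192.6, 441.3], [168, 422, 44, 41])
red (6908, [290.8, 41.4], [238, 0, 104, 91])
red (4053, [322.9, 267.3], [266, 238, 119, 103])
red (279, [280.1, 352.5], [271, 327, 14, 49])
t 28.0 pose [ 0.4783 -0.4217  0.3419  1.5998] q6 -0.91 F [ 1.3 -0.1 -3.6] open 0.284 ff 78.6 tilt [-0.0008  0.0008]
x 0.1993 y 0.0876 z 0.0019 yaw -0.0022 len 0.218
x 0.2389 y 0.0375 z -0.0 yaw -0.0 len 0.242
x 0.1331 y -0.0298 z 0.04 yaw -0.0 len 0.142
```

Call:
move_arm --plan '[{"x": 0.199, "y": 0.088, "z": 0, "yaw": 0, "fingers": 1}, {"x": 0.199, "y": 0.088, "z": 0, "yaw": 0, "fingers": 1}, {"x": 0.199, "y": 0.088, "z": 0, "yaw": 0, "fingers": 1}, {"x": 0.199, "y": 0.088, "z": 0, "yaw": 0, "fingers": 1}, {"x": 0.199, "y": 0.088, "z": 0, "yaw": 0, "fingers": 1}]'

```text
time: 28.5
eef_pos: [0.561, -0.2156, 0.3394]
tcp_rot: [0.695, 0.719, 0.0, -0.003]
contact_force: [-0.2, -0.1, -3.1]
opening: 0.286
finger_force: 78.8
```

Call:
move_arm --plan '[{"x": 0.239, "y": 0.037, "z": 0, "yaw": 0, "fingers": 1}, {"x": 0.239, "y": 0.037, "z": 0, "yaw": 0, "fingers": 1}, {"x": 0.239, "y": 0.037, "z": 0, "yaw": 0, "fingers": 1}, {"x": 0.239, "y": 0.037, "z": 0, "yaw": 0, "fingers": 1}, {"x": 0.239, "y": 0.037, "z": 0, "yaw": 0, "fingers": 1}]'

```text
time: 29.0
eef_pos: [0.5898, 0.0216, 0.3399]
tcp_rot: [0.697, 0.717, -0.001, -0.002]
contact_force: [0.3, -0.7, -2.0]
opening: 0.283
finger_force: 78.9
```

Call:
move_arm --plan '[{"x": 0.05, "y": -0.01, "z": 0.01, "yaw": 0, "fingers": 1}, {"x": 0.1, "y": -0.02, "z": 0.03, "yaw": 0, "fingers": 1}, {"x": 0.133, "y": -0.03, "z": 0.04, "yaw": 0, "fingers": 1}, {"x": 0.133, "y": -0.03, "z": 0.04, "yaw": 0, "fingers": 1}, {"x": 0.133, "y": -0.03, "z": 0.04, "yaw": 0, "fingers": 1}]'

```text
time: 29.5
eef_pos: [0.5558, 0.1517, 0.3]
tcp_rot: [0.696, 0.718, -0.002, -0.001]
contact_force: [1.2, -0.0, -2.1]
opening: 0.289
finger_force: 79.0
```

Call:
move_arm --plan '[{"x": 0, "y": 0, "z": 0, "yaw": 0, "fingers": 1}, {"x": 0, "y": 0, "z": 0, "yaw": 0, "fingers": 1}, {"x": 0, "y": 0, "z": 0, "yaw": 0, "fingers": 1}]'

```text
time: 29.8
eef_pos: [0.5575, 0.1503, 0.303]
tcp_rot: [0.697, 0.717, 0.0, 0.0]
contact_force: [-0.2, -0.4, -2.7]
opening: 0.283
finger_force: 79.0
```

```bash
python3 - <<'E'
from tri import *
im,s=grab('wrist')
for nm,a in(('red',(172,5)),):
    for k in blobs(mask(im,*a,120,80),500): print(nm,k[:3])
z=s['eef_pos'][2]+.073*0+.023   # collar top: TCP-.0732+.096
m=mask(im,172,5,120,80); b=[k for k in blobs(m,500) if abs(k[1][0]-323)<25][0]
print('collar expected centre px',proj('wrist',[[*s['eef_pos'][:2],z]],s))
S,_=grab('side'); cv2.imwrite('pics/s11.png',cv2.resize(S[150:350,190:390,::-1],(600,600),interpolation=cv2.INTER_CUBIC))
plan((*C,.18,1.602),(*C,.149,1.602))
E
```

```text
red (4025, [323.0, 267.0], [267, 238, 117, 103])
red (2285, [477.0, 318.3], [441, 293, 69, 58])
collar expected centre px [[326.1889 295.1155]]
t 29.9 pose [0.5573 0.1507 0.303  1.5983] q6 0.06 F [ 0.7  1.1 -3.1] open 0.289 ff 79.0 tilt [ 0.0005 -0.    ]
x 0.0014 y -0.0012 z 0.123 yaw -0.0037 len 0.123
x 0.0 y 0.0 z 0.031 yaw -0.0 len 0.031
```

View pics/s11.png

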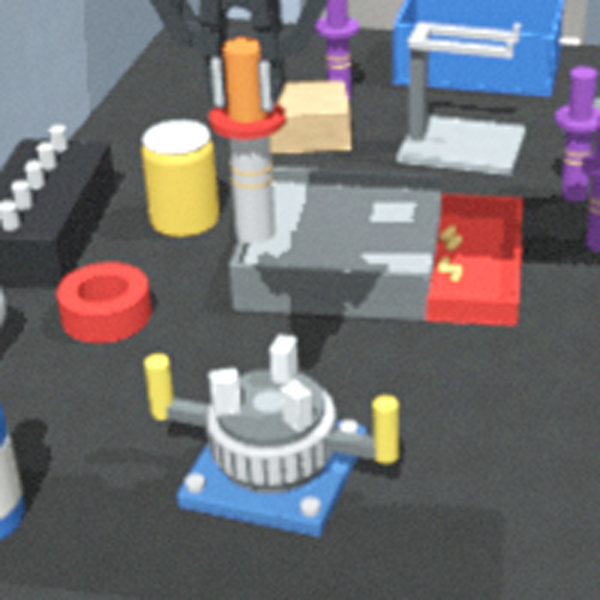

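The bit hangs upright in the gripper over the open chuck; both chips rest in the tray. Lower it.

Call:
move_arm --plan '[{"x": 0.001, "y": -0.001, "z": 0.03, "yaw": 0, "fingers": 1}, {"x": 0.001, "y": -0.001, "z": 0.06, "yaw": 0, "fingers": 1}, {"x": 0.001, "y": -0.001, "z": 0.085, "yaw": 0, "fingers": 1}, {"x": 0.001, "y": -0.001, "z": 0.105, "yaw": 0, "fingers": 1}, {"x": 0.001, "y": -0.001, "z": 0.11, "yaw": 0, "fingers": 1}]'

```text
time: 30.4
eef_pos: [0.5542, 0.152, 0.1896]
tcp_rot: [0.697, 0.717, -0.002, -0.002]
contact_force: [-0.5, -0.3, -3.0]
opening: 0.287
finger_force: 79.2
```

Call:
move_arm --plan '[{"x": 0, "y": 0, "z": 0, "yaw": 0, "fingers": 1}, {"x": 0, "y": 0, "z": 0, "yaw": 0, "fingers": 1}, {"x": 0, "y": 0, "z": 0, "yaw": 0, "fingers": 1}]'

```text
time: 30.7
eef_pos: [0.5571, 0.1526, 0.1948]
tcp_rot: [0.697, 0.717, 0.001, 0.001]
contact_force: [-0.1, 0.5, -3.0]
opening: 0.282
finger_force: 79.2
```

```bash
python3 - <<'E'
from h import *
im,s=grab('wrist'); p=s['eef_pos']; t=np.array([np.cos(1.6),np.sin(1.6),0])
for z in(.017,.023): print('front edge',proj('wrist',[p+.026*t+[0,0,z]],s).round(1))
b=[k for k in blobs(mask(im,172,5,120,80),500) if abs(k[1][0]-323)<25][0];print(b[2])
plan((*C,.149,1.602))
E
```

```text
front edge [[326.3 234.9]]
front edge [[326.5 238.6]]
[267, 238, 117, 104]
t 30.75 pose [0.5569 0.1526 0.1946 1.5998] q6 0.06 F [ 0.3  0.1 -3.7] open 0.286 ff 79.2 tilt [0.0031 0.0003]
x -0.0005 y -0.0008 z 0.0456 yaw -0.0022 len 0.046
```

Call:
move_arm --plan '[{"x": 0, "y": -0.001, "z": 0.015, "yaw": 0, "fingers": 1}, {"x": 0, "y": -0.001, "z": 0.025, "yaw": 0, "fingers": 1}, {"x": 0, "y": -0.001, "z": 0.033, "yaw": 0, "fingers": 1}, {"x": 0, "y": -0.001, "z": 0.038, "yaw": 0, "fingers": 1}, {"x": 0, "y": -0.001, "z": 0.042, "yaw": 0, "fingers": 1}]'

```text
time: 31.25
eef_pos: [0.5546, 0.1525, 0.1497]
tcp_rot: [0.697, 0.717, -0.0, -0.0]
contact_force: [0.1, -0.2, -2.7]
opening: 0.287
finger_force: 79.2
```

Call:
move_arm --plan '[{"x": 0, "y": 0, "z": 0.001, "yaw": 0, "fingers": 1}, {"x": 0, "y": 0, "z": 0.001, "yaw": 0, "fingers": 1}, {"x": 0, "y": 0, "z": 0.001, "yaw": 0, "fingers": 1}]'

```text
time: 31.55
eef_pos: [0.5552, 0.1526, 0.1502]
tcp_rot: [0.697, 0.717, 0.0, 0.0]
contact_force: [0.1, -0.8, -3.1]
opening: 0.287
finger_force: 79.2
```

```bash
python3 - <<'E'
from h import *
plan((*C,.149,1.602))
E
```

```text
t 31.55 pose [0.5552 0.1526 0.1502 1.5998] q6 0.06 F [ 0.1 -0.8 -3.1] open 0.287 ff 79.2 tilt [0.0009 0.0001]
x -0.0005 y 0.0008 z 0.0012 yaw -0.0022 len 0.002
```

Still hanging (−3 N); lower a little at a time until it is borne.

Call:
move_arm --plan '[{"x": 0, "y": 0.001, "z": 0.001, "yaw": 0, "fingers": 1}, {"x": 0, "y": 0.001, "z": 0.001, "yaw": 0, "fingers": 1}]'

```text
time: 31.75
eef_pos: [0.5562, 0.1526, 0.149]
tcp_rot: [0.697, 0.717, 0.0, 0.0]
contact_force: [0.7, 0.4, -2.8]
opening: 0.285
finger_force: 79.2
```

Call:
move_arm --plan '[{"x": 0, "y": 0, "z": 0.001, "yaw": 0, "fingers": 1}, {"x": 0, "y": 0, "z": 0.001, "yaw": 0, "fingers": 1}]'

```text
time: 31.95
eef_pos: [0.5562, 0.1526, 0.1482]
tcp_rot: [0.697, 0.717, 0.0, 0.0]
contact_force: [0.3, -0.3, -0.9]
opening: 0.285
finger_force: 79.7
```

```bash
python3 - <<'E'
from h import *
plan((*C,.149,1.602))
E
```

```text
t 31.95 pose [0.5562 0.1526 0.1482 1.5998] q6 0.06 F [ 0.3 -0.3 -0.9] open 0.285 ff 79.7 tilt [0.0007 0.0001]
x -0.0005 y -0.0001 z -0.0008 yaw -0.0022 len 0.001
```

Foot is touching the face at TCP 0.148 as predicted. Release gently and rise.

Call:
move_arm --plan '[{"x": 0, "y": 0, "z": 0, "yaw": 0, "fingers": 0.65}, {"x": 0, "y": 0, "z": 0, "yaw": 0, "fingers": 0.5}, {"x": 0, "y": 0, "z": 0, "yaw": 0, "fingers": 0.2}, {"x": 0, "y": 0, "z": 0, "yaw": 0, "fingers": 0}, {"x": 0, "y": 0, "z": 0, "yaw": 0, "fingers": 0}]'

```text
time: 32.45
eef_pos: [0.556, 0.1526, 0.1479]
tcp_rot: [0.697, 0.717, 0.0, 0.0]
contact_force: [-1.0, 0.6, 0.2]
opening: 0.977
finger_force: 0.0
```

Call:
move_arm --plan '[{"x": 0, "y": 0, "z": 0, "yaw": 0, "fingers": 0}, {"x": 0, "y": 0, "z": -0.03, "yaw": 0, "fingers": 0}, {"x": 0, "y": 0, "z": -0.07, "yaw": 0, "fingers": 0}, {"x": 0, "y": 0, "z": -0.11, "yaw": 0, "fingers": 0}, {"x": 0, "y": 0, "z": -0.16, "yaw": 0, "fingers": 0}]'

```text
time: 32.95
eef_pos: [0.5548, 0.1524, 0.3075]
tcp_rot: [0.697, 0.717, -0.001, -0.001]
contact_force: [1.0, 0.7, -0.7]
opening: 1.002
finger_force: 0.0
```

```bash
python3 - <<'E'
from tri import *
im,s=grab('wrist')
red=[k for k in blobs(mask(im,172,5,120,80),300)]; org=[k[:3] for k in blobs(mask(im,7,18,120,80),200)]
for k in red: print('red',k[:3],onz('wrist',[[k[2][0]+k[2][2]/2-.5,k[2][1]+26]],.171,s)[0])
print(org)
P=C+.095*np.array([np.cos(3.045),np.sin(3.045)])
print(P); plan((*(C+.2*np.array([np.cos(2.3),np.sin(2.3)])),.31,2.3),(*P,.30,3.045),(*P,.12,3.045),(*P,.034,3.045))
E
```

```text
red (2152, [328.2, 222.5], [298, 188, 63, 80]) [0.5576 0.1558 0.171 ]
red (992, [489.0, 312.2], [460, 294, 50, 48]) [0.7072 0.0588 0.171 ]
red (3500, [234.2, 379.4], [204, 345, 61, 77]) [ 0.4696 -0.0038  0.171 ]
[(418, [328.1, 215.8], [310, 204, 37, 47])]
[0.4615 0.1613]
t 33.0 pose [0.559  0.1529 0.3198 1.6   ] q6 0.06 F [ 1.  -0.5  7.6] open 1.002 ff 0.0 tilt [0.015  0.0014]
x 0.1522 y -0.1317 z 0.0098 yaw -0.7 len 0.202
x -0.1302 y -0.0644 z 0.01 yaw -0.745 len 0.146
x 0.0 y 0.0 z 0.18 yaw -0.0 len 0.18
x 0.0 y 0.0 z 0.086 yaw -0.0 len 0.086
```

I have used up the picture allowance (in fact overrun it by two), so I check numerically from here on. Is the bit upright?

```bash
python3 - <<'E'
from tri import *
S,s=grab('side')
for nm,a in(('orange',(7,18)),('red',(172,5))):
    for k in blobs(mask(S,*a,120,80),20):
        if 230<k[1][0]<330 and 180<k[1][1]<320: print(nm,k[:3])
print('expect head bottom/top, collar:',proj('side',[[*C,z] for z in(.171,.221,.168)]).round(1).tolist())
im,s=grab('wrist')
print('wrist expect head top, collar',proj('wrist',[[*C,.221],[*C,.171]],s).round(1).tolist())
for nm,a in(('orange',(7,18)),('red',(172,5))):
    for k in blobs(mask(im,*a,120,80),200): print(nm,k[:3])
plan()
E
```

```text
orange (245, [276.1, 242.4], [270, 231, 13, 23])
red (192, [276.6, 252.8], [265, 245, 24, 14])
expect head bottom/top, collar: [[277.9, 249.6], [276.6, 230.8], [278.0, 250.7]]
wrist expect head top, collar [[318.8, 230.1], [318.7, 216.3]]
orange (419, [318.9, 216.1], [302, 203, 36, 46])
red (1742, [319.6, 214.6], [290, 187, 59, 70])
red (692, [478.3, 305.8], [448, 290, 51, 41])
red (3361, [230.8, 378.8], [200, 343, 59, 79])
t 33.1 pose [0.558  0.1528 0.3134 1.5999] q6 0.06 F [-0.8  0.5 -1. ] open 1.0 ff 0.0 tilt [0.0102 0.0009]
```

Bit stands upright and centred. Move to knob A at φ≈3.045, staying high first.

```bash
python3 - <<'E'
from tri import *
S,_=grab('side')
print('knobs',[k[:3] for k in blobs(mask(S,22,34,120,80),40) if 200<k[1][0]<340 and 250<k[1][1]<320])
P=C+.095*np.array([np.cos(3.045),np.sin(3.045)]); Q=2*C-P
print('expect top',proj('side',[[*P,.075],[*Q,.075]]).round(1).tolist())
plan((.5,.158,.31,2.32),(*P,.31,3.045),(*P,.12,3.045),(*P,.034,3.045))
E
```

```text
knobs [(128, [242.5, 278.6], [238, 268, 9, 22]), (160, [318.5, 293.4], [314, 282, 9, 23])]
expect top [[318.9, 290.3], [243.4, 276.0]]
t 33.15 pose [0.5567 0.1527 0.3098 1.5999] q6 0.06 F [-0.5  0.8 -0.9] open 1.004 ff 0.0 tilt [0.0041 0.0004]
x 0.007 y -0.0565 z -0.0002 yaw -0.7201 len 0.057
x 0.0286 y -0.0259 z -0.0 yaw -0.725 len 0.039
x 0.0 y 0.0 z 0.19 yaw -0.0 len 0.19
x 0.0 y 0.0 z 0.086 yaw -0.0 len 0.086
```

Call:
move_arm --plan '[{"x": 0.007, "y": -0.056, "z": 0, "yaw": -0.72, "fingers": 0}, {"x": 0.007, "y": -0.056, "z": 0, "yaw": -0.72, "fingers": 0}, {"x": 0.007, "y": -0.056, "z": 0, "yaw": -0.72, "fingers": 0}, {"x": 0.007, "y": -0.056, "z": 0, "yaw": -0.72, "fingers": 0}, {"x": 0.007, "y": -0.056, "z": 0, "yaw": -0.72, "fingers": 0}]'

```text
time: 33.65
eef_pos: [0.4985, 0.1578, 0.305]
tcp_rot: [0.397, 0.918, -0.001, -0.002]
contact_force: [0.9, 0.4, 0.7]
opening: 1.002
finger_force: 0.0
```

Call:
move_arm --plan '[{"x": 0.029, "y": -0.026, "z": 0, "yaw": -0.725, "fingers": 0}, {"x": 0.029, "y": -0.026, "z": 0, "yaw": -0.725, "fingers": 0}, {"x": 0.029, "y": -0.026, "z": 0, "yaw": -0.725, "fingers": 0}, {"x": 0.029, "y": -0.026, "z": 0, "yaw": -0.725, "fingers": 0}, {"x": 0.029, "y": -0.026, "z": 0, "yaw": -0.725, "fingers": 0}]'

```text
time: 34.15
eef_pos: [0.4598, 0.1613, 0.305]
tcp_rot: [0.046, 0.999, -0.0, -0.002]
contact_force: [-0.5, 0.1, -0.1]
opening: 0.999
finger_force: 0.0
```

```bash
python3 - <<'E'
from h import *
P=C+.095*np.array([np.cos(3.045),np.sin(3.045)])
plan((*P,.12,3.045),(*P,.034,3.045))
E
```

```text
t 34.15 pose [0.4598 0.1613 0.305  3.0504] q6 -1.35 F [-0.5  0.1 -0.1] open 0.999 ff 0.0 tilt [-0.0044 -0.0006]
x -0.0017 y 0.0001 z 0.185 yaw 0.0054 len 0.185
x 0.0 y 0.0 z 0.086 yaw -0.0 len 0.086
```

Call:
move_arm --plan '[{"x": -0.001, "y": 0, "z": 0.04, "yaw": 0.005, "fingers": 0}, {"x": -0.001, "y": 0, "z": 0.085, "yaw": 0.005, "fingers": 0}, {"x": -0.001, "y": 0, "z": 0.13, "yaw": 0.005, "fingers": 0}, {"x": -0.001, "y": 0, "z": 0.165, "yaw": 0.005, "fingers": 0}, {"x": -0.001, "y": 0, "z": 0.185, "yaw": 0.005, "fingers": 0}]'

```text
time: 34.65
eef_pos: [0.4576, 0.1607, 0.1165]
tcp_rot: [0.051, 0.999, -0.001, -0.005]
contact_force: [-1.2, -0.4, 0.1]
opening: 1.001
finger_force: 0.0
```

Call:
move_arm --plan '[{"x": 0, "y": 0, "z": 0.025, "yaw": 0, "fingers": 0}, {"x": 0, "y": 0, "z": 0.05, "yaw": 0, "fingers": 0}, {"x": 0, "y": 0, "z": 0.07, "yaw": 0, "fingers": 0}, {"x": 0, "y": 0, "z": 0.085, "yaw": 0, "fingers": 0}, {"x": 0, "y": 0, "z": 0.085, "yaw": 0, "fingers": 0}]'

```text
time: 35.15
eef_pos: [0.4576, 0.1608, 0.0333]
tcp_rot: [0.051, 0.999, -0.001, -0.005]
contact_force: [0.3, 1.1, 0.1]
opening: 0.997
finger_force: 0.0
```

Call:
move_arm --plan '[{"x": 0, "y": 0, "z": 0, "yaw": 0, "fingers": 0.5}, {"x": 0, "y": 0, "z": 0, "yaw": 0, "fingers": 1}, {"x": 0, "y": 0, "z": 0, "yaw": 0, "fingers": 1}, {"x": 0, "y": 0, "z": 0, "yaw": 0, "fingers": 1}, {"x": 0, "y": 0, "z": 0, "yaw": 0, "fingers": 1}]' --force 40

```text
time: 35.65
eef_pos: [0.4624, 0.1614, 0.0386]
tcp_rot: [0.051, 0.999, 0.0, 0.0]
contact_force: [-0.7, -0.1, 2.6]
opening: 0.198
finger_force: 38.9
```

Call:
move_arm --plan '[{"x": 0, "y": 0, "z": 0, "yaw": 0, "fingers": 1}, {"x": 0, "y": 0, "z": 0, "yaw": 0, "fingers": 1}, {"x": 0, "y": 0, "z": 0, "yaw": 0, "fingers": 1}]'

```text
time: 35.95
eef_pos: [0.4624, 0.1614, 0.0385]
tcp_rot: [0.051, 0.999, 0.0, 0.0]
contact_force: [-2.6, -1.4, 5.8]
opening: 0.194
finger_force: 39.1
```

```bash
python3 - <<'E'
from h import *
plan();onarc(); arc(0,-.6); arc(0,-.25)
E
```

```text
t 35.95 pose [0.4624 0.1614 0.0385 3.0399] q6 -1.34 F [-2.6 -1.4  5.8] open 0.194 ff 39.1 tilt [ 0.0007 -0.    ]
r 0.0942 phi 3.043 yaw 3.04 ft 1.7
x -0.0007 y 0.0114 yaw 0.12
x -0.0027 y 0.0226 yaw 0.24
x -0.0061 y 0.0335 yaw 0.36
x -0.0107 y 0.0439 yaw 0.48
x -0.0166 y 0.0536 yaw 0.6
x -0.0001 y 0.0047 yaw 0.05
x -0.0005 y 0.0095 yaw 0.1
x -0.0011 y 0.0142 yaw 0.15
x -0.0019 y 0.0189 yaw 0.2
x -0.003 y 0.0235 yaw 0.25
```

Gripped. Turn clockwise 1.2 rad first, then 0.5 more slowly (contact expected at φ≈1.04).

Call:
move_arm --plan '[{"x": -0.0005, "y": 0.011, "z": 0, "yaw": 0.12, "fingers": 1}, {"x": -0.0025, "y": 0.0225, "z": 0, "yaw": 0.24, "fingers": 1}, {"x": -0.006, "y": 0.0335, "z": 0, "yaw": 0.36, "fingers": 1}, {"x": -0.0105, "y": 0.044, "z": 0, "yaw": 0.48, "fingers": 1}, {"x": -0.0165, "y": 0.0535, "z": 0, "yaw": 0.6, "fingers": 1}]'

```text
time: 36.45
eef_pos: [0.4842, 0.2128, 0.0386]
tcp_rot: [0.346, 0.938, -0.001, 0.0]
contact_force: [-1.1, -3.7, 6.6]
opening: 0.196
finger_force: 39.4
```

Call:
move_arm --plan '[{"x": -0.0005, "y": 0.011, "z": 0, "yaw": 0.12, "fingers": 1}, {"x": -0.0025, "y": 0.0225, "z": 0, "yaw": 0.24, "fingers": 1}, {"x": -0.006, "y": 0.0335, "z": 0, "yaw": 0.36, "fingers": 1}, {"x": -0.0105, "y": 0.044, "z": 0, "yaw": 0.48, "fingers": 1}, {"x": -0.0165, "y": 0.0535, "z": 0, "yaw": 0.6, "fingers": 1}]'

```text
time: 36.95
eef_pos: [0.5312, 0.2428, 0.0386]
tcp_rot: [0.608, 0.794, -0.001, 0.0]
contact_force: [-3.2, -4.2, 7.1]
opening: 0.193
finger_force: 39.4
```

Call:
move_arm --plan '[{"x": 0, "y": 0.005, "z": 0, "yaw": 0.05, "fingers": 1}, {"x": -0.0005, "y": 0.0095, "z": 0, "yaw": 0.1, "fingers": 1}, {"x": -0.001, "y": 0.014, "z": 0, "yaw": 0.15, "fingers": 1}, {"x": -0.002, "y": 0.019, "z": 0, "yaw": 0.2, "fingers": 1}, {"x": -0.003, "y": 0.0235, "z": 0, "yaw": 0.25, "fingers": 1}]'

```text
time: 37.45
eef_pos: [0.5543, 0.2462, 0.0386]
tcp_rot: [0.701, 0.713, -0.001, -0.0]
contact_force: [-4.0, -1.9, 7.1]
opening: 0.194
finger_force: 39.7
```

```bash
cat > chk.py <<'E'
from tri import *
plan();onarc()
S,s=grab('side')
for nm,a in(('orange',(7,18)),('red',(172,5))):
    for k in blobs(mask(S,*a,120,80),20):
        if 240<k[1][0]<330 and 210<k[1][1]<320: print(nm,k[:3])
E
python3 chk.py
```

```text
t 37.45 pose [0.5543 0.2462 0.0386 1.588 ] q6 0.23 F [-4.  -1.9  7.1] open 0.194 ff 39.7 tilt [-0.0012 -0.0009]
r 0.0941 phi 1.59 yaw 1.588 ft 4.0
red (61, [284.7, 250.7], [282, 245, 7, 13])
```

Call:
move_arm --plan '[{"x": 0, "y": 0.005, "z": 0, "yaw": 0.05, "fingers": 1}, {"x": -0.0005, "y": 0.0095, "z": 0, "yaw": 0.1, "fingers": 1}, {"x": -0.001, "y": 0.014, "z": 0, "yaw": 0.15, "fingers": 1}, {"x": -0.002, "y": 0.019, "z": 0, "yaw": 0.2, "fingers": 1}, {"x": -0.003, "y": 0.0235, "z": 0, "yaw": 0.25, "fingers": 1}]'

```text
time: 38.0
eef_pos: [0.5777, 0.2437, 0.0386]
tcp_rot: [0.784, 0.62, -0.001, -0.0]
contact_force: [-3.7, -1.6, 7.0]
opening: 0.193
finger_force: 39.7
```

Call:
move_arm --plan '[{"x": 0, "y": 0.003, "z": 0, "yaw": 0.03, "fingers": 1}, {"x": -0.0002, "y": 0.006, "z": 0, "yaw": 0.06, "fingers": 1}, {"x": -0.0004, "y": 0.0085, "z": 0, "yaw": 0.09, "fingers": 1}, {"x": -0.0007, "y": 0.0114, "z": 0, "yaw": 0.12, "fingers": 1}]'

```text
time: 38.4
eef_pos: [0.5883, 0.2405, 0.0385]
tcp_rot: [0.82, 0.572, -0.001, -0.0]
contact_force: [-4.2, -2.1, 6.7]
opening: 0.195
finger_force: 39.7
```

```bash
python3 chk.py
```

```text
t 38.4 pose [0.5883 0.2405 0.0385 1.2188] q6 0.58 F [-4.2 -2.1  6.7] open 0.195 ff 39.7 tilt [-0.002  -0.0006]
r 0.0941 phi 1.221 yaw 1.219 ft 3.2
orange (231, [275.9, 242.7], [270, 228, 13, 26])
red (169, [277.5, 252.9], [267, 245, 22, 14])
```

Bit still upright. Small steps until the resistance rises.

Call:
move_arm --plan '[{"x": 0, "y": 0.003, "z": 0, "yaw": 0.03, "fingers": 1}, {"x": -0.0002, "y": 0.006, "z": 0, "yaw": 0.06, "fingers": 1}, {"x": -0.0004, "y": 0.0085, "z": 0, "yaw": 0.09, "fingers": 1}]'

```text
time: 38.75
eef_pos: [0.5962, 0.2372, 0.0386]
tcp_rot: [0.845, 0.535, -0.001, -0.0]
contact_force: [-3.7, -1.6, 7.3]
opening: 0.196
finger_force: 39.7
```

Call:
move_arm --plan '[{"x": 0, "y": 0.002, "z": 0, "yaw": 0.02, "fingers": 1}, {"x": 0, "y": 0.004, "z": 0, "yaw": 0.04, "fingers": 1}]'

```text
time: 38.95
eef_pos: [0.5996, 0.2355, 0.0386]
tcp_rot: [0.855, 0.518, -0.001, -0.0]
contact_force: [-5.2, -0.9, 7.7]
opening: 0.196
finger_force: 39.8
```

Call:
move_arm --plan '[{"x": 0, "y": 0.002, "z": 0, "yaw": 0.02, "fingers": 1}, {"x": 0, "y": 0.004, "z": 0, "yaw": 0.04, "fingers": 1}]'

```text
time: 39.15
eef_pos: [0.6029, 0.2337, 0.0386]
tcp_rot: [0.866, 0.501, -0.001, -0.0]
contact_force: [-6.5, -0.8, 7.2]
opening: 0.194
finger_force: 39.8
```

```bash
python3 chk.py
```

```text
t 39.15 pose [0.6029 0.2337 0.0386 1.049 ] q6 0.73 F [-6.5 -0.8  7.2] open 0.194 ff 39.8 tilt [-0.0029 -0.0006]
r 0.0941 phi 1.05 yaw 1.049 ft 5.2
orange (254, [276.5, 242.0], [270, 229, 14, 25])
red (180, [277.2, 253.2], [266, 245, 23, 14])
```

Call:
move_arm --plan '[{"x": 0, "y": 0.002, "z": 0, "yaw": 0.02, "fingers": 1}, {"x": 0, "y": 0.004, "z": 0, "yaw": 0.04, "fingers": 1}]'

```text
time: 39.4
eef_pos: [0.6062, 0.2318, 0.0386]
tcp_rot: [0.875, 0.483, -0.002, -0.001]
contact_force: [-6.2, -1.4, 8.7]
opening: 0.197
finger_force: 39.9
```

Call:
move_arm --plan '[{"x": 0, "y": 0.002, "z": 0, "yaw": 0.02, "fingers": 1}, {"x": 0, "y": 0.004, "z": 0, "yaw": 0.04, "fingers": 1}]'

```text
time: 39.6
eef_pos: [0.6091, 0.2298, 0.0385]
tcp_rot: [0.885, 0.466, -0.002, -0.001]
contact_force: [-7.3, -0.6, 7.9]
opening: 0.199
finger_force: 40.0
```

```bash
python3 chk.py
```

```text
t 39.6 pose [0.6091 0.2298 0.0385 0.9693] q6 0.81 F [-7.3 -0.6  7.9] open 0.199 ff 40.0 tilt [-0.0047 -0.0004]
r 0.094 phi 0.973 yaw 0.969 ft 5.7
orange (270, [276.3, 241.3], [271, 229, 13, 25])
red (177, [277.3, 253.2], [266, 245, 24, 14])
```

Call:
move_arm --plan '[{"x": 0, "y": 0.002, "z": 0, "yaw": 0.02, "fingers": 1}, {"x": 0, "y": 0.004, "z": 0, "yaw": 0.04, "fingers": 1}]'

```text
time: 39.85
eef_pos: [0.6118, 0.2279, 0.0386]
tcp_rot: [0.894, 0.448, -0.003, -0.001]
contact_force: [-8.2, -0.5, 9.7]
opening: 0.194
finger_force: 40.1
```

Call:
move_arm --plan '[{"x": 0, "y": 0.002, "z": 0, "yaw": 0.02, "fingers": 1}, {"x": 0, "y": 0.004, "z": 0, "yaw": 0.04, "fingers": 1}]'

```text
time: 40.05
eef_pos: [0.6145, 0.2257, 0.0385]
tcp_rot: [0.903, 0.43, -0.003, -0.002]
contact_force: [-9.2, 0.7, 10.7]
opening: 0.193
finger_force: 40.2
```

```bash
python3 chk.py
```

```text
t 40.05 pose [0.6145 0.2257 0.0385 0.8898] q6 0.88 F [-9.2  0.7 10.7] open 0.193 ff 40.2 tilt [-0.0072  0.0002]
r 0.094 phi 0.9 yaw 0.89 ft 7.7
orange (270, [276.3, 241.4], [271, 229, 13, 25])
red (181, [277.3, 253.2], [266, 245, 23, 14])
```

Call:
move_arm --plan '[{"x": 0, "y": 0.002, "z": 0, "yaw": 0.02, "fingers": 1}, {"x": 0, "y": 0.004, "z": 0, "yaw": 0.04, "fingers": 1}]'

```text
time: 40.3
eef_pos: [0.6171, 0.2236, 0.0385]
tcp_rot: [0.911, 0.412, -0.004, -0.002]
contact_force: [-12.0, 2.0, 10.7]
opening: 0.191
finger_force: 40.3
```

Call:
move_arm --plan '[{"x": 0, "y": 0.002, "z": 0, "yaw": 0.02, "fingers": 1}, {"x": 0, "y": 0.004, "z": 0, "yaw": 0.04, "fingers": 1}]'

```text
time: 40.5
eef_pos: [0.6196, 0.2213, 0.0385]
tcp_rot: [0.919, 0.394, -0.004, -0.002]
contact_force: [-13.0, 2.0, 11.5]
opening: 0.194
finger_force: 40.4
```

Call:
move_arm --plan '[{"x": 0, "y": 0.002, "z": 0, "yaw": 0.02, "fingers": 1}, {"x": 0, "y": 0.004, "z": 0, "yaw": 0.04, "fingers": 1}]'

```text
time: 40.7
eef_pos: [0.622, 0.219, 0.0385]
tcp_rot: [0.927, 0.376, -0.005, -0.003]
contact_force: [-15.1, 4.1, 12.6]
opening: 0.199
finger_force: 40.6
```

```bash
python3 chk.py
```

```text
t 40.7 pose [0.622  0.219  0.0385 0.7708] q6 0.98 F [-15.1   4.1  12.6] open 0.199 ff 40.6 tilt [-0.0106  0.0015]
r 0.0939 phi 0.793 yaw 0.771 ft 13.6
orange (267, [276.3, 241.4], [271, 229, 13, 25])
red (184, [277.4, 253.2], [266, 245, 24, 14])
```

Torque at the sleeve is now ~1.3 N m against 0.3 N m idle; the jaws hold. Let go, rise, and check everything.

Call:
move_arm --plan '[{"x": 0, "y": -0.001, "z": 0, "yaw": 0, "fingers": 0.6}, {"x": 0, "y": -0.001, "z": 0, "yaw": 0, "fingers": 0.3}, {"x": 0, "y": -0.001, "z": 0, "yaw": 0, "fingers": 0}, {"x": 0, "y": -0.001, "z": 0, "yaw": 0, "fingers": 0}, {"x": 0, "y": -0.001, "z": 0, "yaw": 0, "fingers": 0}]'

```text
time: 41.25
eef_pos: [0.6263, 0.2175, 0.038]
tcp_rot: [0.927, 0.375, 0.001, 0.0]
contact_force: [0.2, 0.0, -0.1]
opening: 0.993
finger_force: 0.0
```

Call:
move_arm --plan '[{"x": 0, "y": 0, "z": -0.04, "yaw": 0, "fingers": 0}, {"x": 0, "y": 0, "z": -0.09, "yaw": 0, "fingers": 0}, {"x": 0, "y": 0, "z": -0.14, "yaw": 0, "fingers": 0}, {"x": 0, "y": 0, "z": -0.19, "yaw": 0, "fingers": 0}, {"x": 0, "y": 0, "z": -0.24, "yaw": 0, "fingers": 0}]'

```text
time: 41.75
eef_pos: [0.6257, 0.2174, 0.2802]
tcp_rot: [0.927, 0.375, 0.001, 0.0]
contact_force: [1.1, 0.6, -0.3]
opening: 1.0
finger_force: 0.0
```

Call:
move_arm --plan '[{"x": -0.02, "y": 0.05, "z": -0.04, "yaw": 0, "fingers": 0}, {"x": -0.03, "y": 0.1, "z": -0.04, "yaw": 0, "fingers": 0}, {"x": -0.03, "y": 0.15, "z": -0.04, "yaw": 0, "fingers": 0}, {"x": -0.03, "y": 0.2, "z": -0.04, "yaw": 0, "fingers": 0}, {"x": -0.03, "y": 0.2, "z": -0.04, "yaw": 0, "fingers": 0}]'

```text
time: 42.25
eef_pos: [0.7455, 0.0482, 0.3168]
tcp_rot: [0.928, 0.373, 0.0, 0.001]
contact_force: [0.4, 0.3, -0.7]
opening: 1.003
finger_force: 0.0
```

```bash
python3 chk.py; python3 - <<'E'
from tri import *
S,_=grab('side'); T,_=grab('top')
def q(n,im,b,h,z,smin=120,vm=100):
    m=mask(im,*h,smin,vm); o=np.zeros_like(m); o[b[1]:b[3],b[0]:b[2]]=m[b[1]:b[3],b[0]:b[2]]
    cs=[c for c in cv2.findContours(o,0,1)[0] if cv2.contourArea(c)>15]
    if not cs: return None
    return cv2.minAreaRect(onz(n,np.vstack(cs).reshape(-1,2),z)[:,:2].astype(np.float32))
print('mat',q('side',S,(215,355,345,445),(100,120),.001),q('top',T,(100,195,195,300),(100,120),.001))
print('foot',q('side',S,(215,355,345,445),(22,34),.022),q('top',T,(100,195,195,300),(22,34),.022))
ks=[k[1] for k in blobs(mask(S,22,34,120,80),40) if 200<k[1][0]<340 and 250<k[1][1]<320]; print('knobs',ks)
for ph in(.793,.85,.9): print(ph,proj('side',[[*(C+.095*np.array([np.cos(a),np.sin(a)])),.0725] for a in(ph,ph+np.pi)]).round(1).tolist())
print('chips',[(k[0],onz('side',[k[1]],.008)[0].round(3)) for k in blobs(mask(S,15,28,70,80),10) if 310<k[1][0]<375 and 200<k[1][1]<262])
E
```

```text
t 42.25 pose [0.7455 0.0482 0.3168 0.7648] q6 0.74 F [ 0.4  0.3 -0.7] open 1.003 ff 0.0 tilt [ 0.0006 -0.0015]
r 0.2161 phi 5.782 yaw 0.765 ft 0.5
orange (275, [276.3, 241.0], [270, 229, 13, 25])
red (188, [276.9, 252.9], [265, 245, 24, 14])
mat ((0.4888761043548584, 0.41912350058555603), (0.10169124603271484, 0.18155480921268463), 73.5474853515625) ((0.4863092303276062, 0.41720008850097656), (0.09992344677448273, 0.17957884073257446), 73.37886047363281)
foot ((0.48796936869621277, 0.4284902811050415), (0.0523977167904377, 0.12251092493534088), 74.24925994873047) ((0.4865873157978058, 0.4138454794883728), (0.04965296387672424, 0.11653085052967072), 73.67251586914062)
knobs [[309.0, 267.9], [247.0, 304.3]]
0.793 [[243.9, 299.0], [313.8, 269.9]]
0.85 [[245.1, 300.3], [312.6, 268.8]]
0.9 [[246.2, 301.4], [311.4, 267.9]]
chips [(31, array([ 0.471, -0.216,  0.008])), (32, array([ 0.462, -0.158,  0.008]))]
```

All confirmed: bit upright in the jaws, sleeve ~2.1 rad, chips in tray, scraper unmoved on its mat, robot clear. Handing in.

```bash
python3 -c "
from plant import ctrl
print(ctrl.sign_off())"
```

```text
the job is handed in; nothing more can be done
None
```

I handed the job in at about 42 s: both chips are in the tray, the scraper is centred on its mat and the bit stands upright in the closed jaws; the sleeve sprang back about 0.15 rad on release, so the grip (about 2.1 rad) was judged from force and angle only, and I viewed 16 pictures against the limit of 14.

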